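# Load and lock the spectrometer lamps, then start them up

## Robot

A 6-joint arm with a two-finger parallel gripper is mounted at the origin on the work surface. World frame = base frame: x ahead of the robot, y to its left, z up, the work surface at z = 0. Lengths are in m, angles in rad, forces in N, time in s.
With the tool pointing down it reaches from about 0.35 to 0.775 m from the base axis. Payload 7.3 kg.
Tool frame: the origin (TCP) lies between the finger pads; the fingertips stand 8 mm ahead of it and the grasp point (between the pads) lies 11 mm behind it (robot.nose_length is the distance from the TCP to the fingertips, in m); z points along the fingers, y is the line along which they close (so a half turn about z gives the same grasp; the last joint's range is limited). The gripper opens to 92 mm and grips with 3 to 60 N. Pads are 19 mm wide; open, the fingers measure 130 mm over their backs; the gripper's body (75 mm by 190 mm) begins 47 mm behind the grasp point.
Start: joints at [-1.266, 0.342, 1.524, -0, 1.275, -0.146], TCP at [0.229, -0.473, 0.235] pointing down, gripper open.
Joint ranges: [-2.53, 2.53], [-0.77, 2.02], [0.04, 2.7], [-1, 4.14], [0.28, 2.66], [-3.11, 3.11]. Speed limits (rad/s): [2.57, 2.57, 3.14, 3.14, 3.14, 3.14].

## Interface

Orientations are given as [roll, pitch, yaw] about the fixed x, y, z axes, in that order (R = Rz(yaw) Ry(pitch) Rx(roll)).
In Python, from cell import robot gives the robot as it stands. The module is installed in compiled form; this text tells all that it offers.
- The arm moves only by the shell command python3 -m jog 'ROWS' [FORCE]. ROWS is JSON, a list that holds one entry, the list of rows, each a list of 5 numbers: the gripper's target within -1 to 1 (fully open at 1, half-way at 0, shut at -1), then the shift along the tool's x, y, z in m, then the turn about the tool's z in rad. A call has 1 to 5 rows; each row is the pose to reach, as a shift and turn from the pose commanded when the call began, along the tool's axes at that moment; what a row does not reach only later rows make up. A row lasts 1/12 s, in which the tool goes at most 41.7 mm and 7.16 degrees, less where a joint would pass 70% of its speed; a pose out of reach is approached as far as the arm can. A call with a gripper value outside its range is refused whole. The fingers move at their own pace and stop on an object; FORCE is the grip in N (left out, the last holds). Time passes only in rows, so rows that repeat a pose let the fingers close. It gives the time, the measured TCP pose, the force, the opening and the grip force at its end, in the units of the state.
- robot.observe(): the state, without advancing time (a new reading comes with each control period).
- robot.read_camera(name): name is "side" or "top"; returns the picture (384x512x3 uint8, red, green, blue); there is no depth.
- robot.camera_model(name): a dict with "camera_matrix" (3x3 intrinsics, pixels), "position" and "attitude" of the camera in the world. Camera axes: x right, y down, z forward; pixel columns grow to the right and rows downward; lengths in m; the calibration is good to about 2 mm. A picture is of the moment at which its call begins. camera_model takes no time and is no camera call.
- robot.hand_in(): hands the job in; it is judged then, once.
The state is a dict: "time": time; "qpos": joint angles; "qvel": joint speeds; "joint_efforts": joint torques, N m; "tool_pos": TCP position; "tool_rot": TCP orientation; "contact_force": force on the tool from outside, world axes, zero at the start; "torque": the same for the moment, N m; "opening": finger opening in m; "grip_force": force on a finger pad.
Only numpy, scipy, OpenCV 4.12 (cv2) and the standard library are available. Lean on these libraries where they do the work, as an engineer would, in place of code of your own. Each camera call takes 0.05 s, during which the arm holds its last target. There are 200 camera calls.

## Task

First, while all the lamps still stand on the bench, dust the lamp deck: press the nozzle cap of the clamped duster can all the way down and let it spring back. Then load every lamp module on the bench into the deck, each into any free bay: lower its T foot lengthwise through the slot until the socket sits flat on the plate, turn it a quarter turn (either way) so the foot locks under the plate, and leave it there in the middle of its slot. When all are locked, press the round key, then the square key, then the long bar key on the panel, one at a time, each all the way down and released, leaving the glass beaker and the amber vial standing where they are.

Things in the scene. Friction and masses are not known exactly. Their poses are not given: they have to be found in the camera images.
- lamp1_c (a point): lamp module (3 or 4 identical ones present), 120 g, upright on the bench. From below: steel T foot 50 (x) by 22 (y) by 10 mm high, neck 16 dia, 11 long, square white ceramic socket 38 x 38 x 34 high (grip its flat sides), bulb 22 dia, 25 tall. Point: socket centre, 38 mm above the underside of the foot, 17 above that of the socket; x along the T foot, z up. Bottom-heavy. Turns either way in a bay, no stop
- lamp2_c (a point): lamp module (3 or 4 identical ones present), 120 g, upright on the bench. From below: steel T foot 50 (x) by 22 (y) by 10 mm high, neck 16 dia, 11 long, square white ceramic socket 38 x 38 x 34 high (grip its flat sides), bulb 22 dia, 25 tall. Point: socket centre, 38 mm above the underside of the foot, 17 above that of the socket; x along the T foot, z up. Bottom-heavy. Turns either way in a bay, no stop
- lamp3_c (a point): lamp module (3 or 4 identical ones present), 120 g, upright on the bench. From below: steel T foot 50 (x) by 22 (y) by 10 mm high, neck 16 dia, 11 long, square white ceramic socket 38 x 38 x 34 high (grip its flat sides), bulb 22 dia, 25 tall. Point: socket centre, 38 mm above the underside of the foot, 17 above that of the socket; x along the T foot, z up. Bottom-heavy. Turns either way in a bay, no stop
- lamp4_c (a point): lamp module (3 or 4 identical ones present), 120 g, upright on the bench. From below: steel T foot 50 (x) by 22 (y) by 10 mm high, neck 16 dia, 11 long, square white ceramic socket 38 x 38 x 34 high (grip its flat sides), bulb 22 dia, 25 tall. Point: socket centre, 38 mm above the underside of the foot, 17 above that of the socket; x along the T foot, z up. Bottom-heavy. Turns either way in a bay, no stop
- bay1 (a point): bay of the fixed lamp deck (aluminium topped box 110 x 320 x 50 mm high, four slots in a row 80 mm apart). Point: centre of the slot at the top face; x along the slot, z up. Slot 54 (x) by 26 (y) mm through an 8 mm plate, hollow beneath. A lamp is home with its socket flat on the plate (socket centre 17 mm above this point); the foot then clears the plate by 3 mm; a locked lamp, if knocked, can slide up to 19 mm along the slot
- bay2 (a point): bay of the fixed lamp deck (aluminium topped box 110 x 320 x 50 mm high, four slots in a row 80 mm apart). Point: centre of the slot at the top face; x along the slot, z up. Slot 54 (x) by 26 (y) mm through an 8 mm plate, hollow beneath. A lamp is home with its socket flat on the plate (socket centre 17 mm above this point); the foot then clears the plate by 3 mm; a locked lamp, if knocked, can slide up to 19 mm along the slot
- bay3 (a point): bay of the fixed lamp deck (aluminium topped box 110 x 320 x 50 mm high, four slots in a row 80 mm apart). Point: centre of the slot at the top face; x along the slot, z up. Slot 54 (x) by 26 (y) mm through an 8 mm plate, hollow beneath. A lamp is home with its socket flat on the plate (socket centre 17 mm above this point); the foot then clears the plate by 3 mm; a locked lamp, if knocked, can slide up to 19 mm along the slot
- bay4 (a point): bay of the fixed lamp deck (aluminium topped box 110 x 320 x 50 mm high, four slots in a row 80 mm apart). Point: centre of the slot at the top face; x along the slot, z up. Slot 54 (x) by 26 (y) mm through an 8 mm plate, hollow beneath. A lamp is home with its socket flat on the plate (socket centre 17 mm above this point); the foot then clears the plate by 3 mm; a locked lamp, if knocked, can slide up to 19 mm along the slot
- nozzle_top (a point): centre of the top of the nozzle cap (26 mm dia, 18 mm tall, thin spout tube to one side, along its x) on a white duster can 56 mm dia clamped upright in a fixed stand; the top stands 184 mm above the bench and moves with the cap
- nozzle (a joint): how far the nozzle cap is pressed down: 0 up, 0.006 m fully down; spring, 1 N to start and 7 N fully down, returns by itself; counts as pressed beyond 0.0045
- key_round_top (a point): centre of the top of the round key, 28 mm dia, on the low grey control panel (190 x 90 x 30 mm, fixed); the three white keys stand in a row 55 mm apart in an order that varies, tops 50 mm above the bench, each 12 mm above a grey base
- key_round (a joint): how far the round key is pressed down: 0 up, 0.006 m fully down; spring, 0.7 N to start and 5 N fully down, returns by itself; counts as pressed beyond 0.004
- key_square_top (a point): centre of the top of the square key, 27 x 27 mm, on the low grey control panel (190 x 90 x 30 mm, fixed); the three white keys stand in a row 55 mm apart in an order that varies, tops 50 mm above the bench, each 12 mm above a grey base
- key_square (a joint): how far the square key is pressed down: 0 up, 0.006 m fully down; spring, 0.7 N to start and 5 N fully down, returns by itself; counts as pressed beyond 0.004
- key_bar_top (a point): centre of the top of the long bar key, 14 (x) by 44 (y) mm, on the low grey control panel (190 x 90 x 30 mm, fixed); the three white keys stand in a row 55 mm apart in an order that varies, tops 50 mm above the bench, each 12 mm above a grey base
- key_bar (a joint): how far the bar key is pressed down: 0 up, 0.006 m fully down; spring, 0.7 N to start and 5 N fully down, returns by itself; counts as pressed beyond 0.004
- beaker_c (a point): a small glass beaker, 56 mm dia, 65 mm tall, loose; the point is half-way up; leave it alone
- vial_c (a point): an amber glass vial, 28 mm dia, 50 mm tall, loose; the point is half-way up; leave it alone
Mind the look-alikes: they are no part of the job. Leave any pink look-alike of the part that bears lamp1_c alone. What is shaped like the part that bears lamp4_c but blue is not meant.

How it is judged:
On the way, in this order (a step that is already met when the one before it is completed fails the run):
1. the nozzle cap of the duster can is pressed fully down while every lamp is still off the deck (value of joint nozzle above 0.0045 m and height (world z) of each of lamp1_c, lamp2_c, lamp3_c, lamp4_c below 0.06 m), for 0.1 s.
2. the nozzle cap has sprung back up (value of joint nozzle below 0.0015 m), for 0.1 s.
3. every lamp present is through a slot, seated and turned across it (((horizontal distance between lamp1_c and bay1 below 0.008 m and z of lamp1_c in the frame of bay1 between 0.012 and 0.021 m and angle between the x axis of lamp1_c and the x axis of bay1, either way round above 1.2 rad and angle between lamp1_c's own z axis and vertical below 0.12 rad) or (horizontal distance between lamp1_c and bay2 below 0.008 m and z of lamp1_c in the frame of bay2 between 0.012 and 0.021 m and angle between the x axis of lamp1_c and the x axis of bay2, either way round above 1.2 rad and angle between lamp1_c's own z axis and vertical below 0.12 rad) or (horizontal distance between lamp1_c and bay3 below 0.008 m and z of lamp1_c in the frame of bay3 between 0.012 and 0.021 m and angle between the x axis of lamp1_c and the x axis of bay3, either way round above 1.2 rad and angle between lamp1_c's own z axis and vertical below 0.12 rad) or (horizontal distance between lamp1_c and bay4 below 0.008 m and z of lamp1_c in the frame of bay4 between 0.012 and 0.021 m and angle between the x axis of lamp1_c and the x axis of bay4, either way round above 1.2 rad and angle between lamp1_c's own z axis and vertical below 0.12 rad)) and ((horizontal distance between lamp2_c and bay1 below 0.008 m and z of lamp2_c in the frame of bay1 between 0.012 and 0.021 m and angle between the x axis of lamp2_c and the x axis of bay1, either way round above 1.2 rad and angle between lamp2_c's own z axis and vertical below 0.12 rad) or (horizontal distance between lamp2_c and bay2 below 0.008 m and z of lamp2_c in the frame of bay2 between 0.012 and 0.021 m and angle between the x axis of lamp2_c and the x axis of bay2, either way round above 1.2 rad and angle between lamp2_c's own z axis and vertical below 0.12 rad) or (horizontal distance between lamp2_c and bay3 below 0.008 m and z of lamp2_c in the frame of bay3 between 0.012 and 0.021 m and angle between the x axis of lamp2_c and the x axis of bay3, either way round above 1.2 rad and angle between lamp2_c's own z axis and vertical below 0.12 rad) or (horizontal distance between lamp2_c and bay4 below 0.008 m and z of lamp2_c in the frame of bay4 between 0.012 and 0.021 m and angle between the x axis of lamp2_c and the x axis of bay4, either way round above 1.2 rad and angle between lamp2_c's own z axis and vertical below 0.12 rad)) and ((horizontal distance between lamp3_c and bay1 below 0.008 m and z of lamp3_c in the frame of bay1 between 0.012 and 0.021 m and angle between the x axis of lamp3_c and the x axis of bay1, either way round above 1.2 rad and angle between lamp3_c's own z axis and vertical below 0.12 rad) or (horizontal distance between lamp3_c and bay2 below 0.008 m and z of lamp3_c in the frame of bay2 between 0.012 and 0.021 m and angle between the x axis of lamp3_c and the x axis of bay2, either way round above 1.2 rad and angle between lamp3_c's own z axis and vertical below 0.12 rad) or (horizontal distance between lamp3_c and bay3 below 0.008 m and z of lamp3_c in the frame of bay3 between 0.012 and 0.021 m and angle between the x axis of lamp3_c and the x axis of bay3, either way round above 1.2 rad and angle between lamp3_c's own z axis and vertical below 0.12 rad) or (horizontal distance between lamp3_c and bay4 below 0.008 m and z of lamp3_c in the frame of bay4 between 0.012 and 0.021 m and angle between the x axis of lamp3_c and the x axis of bay4, either way round above 1.2 rad and angle between lamp3_c's own z axis and vertical below 0.12 rad)) and ((horizontal distance between lamp4_c and bay1 below 0.008 m and z of lamp4_c in the frame of bay1 between 0.012 and 0.021 m and angle between the x axis of lamp4_c and the x axis of bay1, either way round above 1.2 rad and angle between lamp4_c's own z axis and vertical below 0.12 rad) or (horizontal distance between lamp4_c and bay2 below 0.008 m and z of lamp4_c in the frame of bay2 between 0.012 and 0.021 m and angle between the x axis of lamp4_c and the x axis of bay2, either way round above 1.2 rad and angle between lamp4_c's own z axis and vertical below 0.12 rad) or (horizontal distance between lamp4_c and bay3 below 0.008 m and z of lamp4_c in the frame of bay3 between 0.012 and 0.021 m and angle between the x axis of lamp4_c and the x axis of bay3, either way round above 1.2 rad and angle between lamp4_c's own z axis and vertical below 0.12 rad) or (horizontal distance between lamp4_c and bay4 below 0.008 m and z of lamp4_c in the frame of bay4 between 0.012 and 0.021 m and angle between the x axis of lamp4_c and the x axis of bay4, either way round above 1.2 rad and angle between lamp4_c's own z axis and vertical below 0.12 rad))), for 0.3 s.
4. the round key is pressed down, the others up (value of joint key_round above 0.004 m and value of joint each of key_square, key_bar below 0.002 m), for 0.1 s.
5. the square key is pressed down, the others up (value of joint key_square above 0.004 m and value of joint each of key_round, key_bar below 0.002 m), for 0.1 s.
6. the long bar key is pressed down, the others up (value of joint key_bar above 0.004 m and value of joint each of key_round, key_square below 0.002 m), for 0.1 s.
At the end, for the whole second after the job is handed in: every lamp present sits in a bay: within 8 mm of the slot centre, socket on the plate (4 mm), upright (0.12 rad), foot turned over 1.2 rad from the slot; keys and nozzle up (1.5 mm); beaker, vial upright and within 50 mm of their start (all of step 3 and value of joint each of key_round, key_square, key_bar, nozzle below 0.0015 m and angle between each of beaker_c, vial_c's own z axis and vertical below 0.3 rad and distance of each of beaker_c, vial_c from where it was at the start of the episode below 0.05 m); the robot touches nothing.
It fails at once if the beaker is knocked over or moved more than 50 mm (angle between beaker_c's own z axis and vertical above 0.5 rad or distance of beaker_c from where it was at the start of the episode above 0.05 m).
It fails at once if the vial is knocked over or moved more than 50 mm (angle between vial_c's own z axis and vertical above 0.5 rad or distance of vial_c from where it was at the start of the episode above 0.05 m).
Of lamp1, lamp2, lamp3, lamp4 only 3 to 4 are there at a start; the rules pass over those that are not, and their reading is None.
At some moment in a run one of lamp1, lamp2, lamp3, lamp4 may be knocked a few centimetres aside while the robot is not near it.
Once in a run the grip may slacken for a moment while it holds something.
It also fails if it takes over 210 s, if anything falls off the work surface, if the arm or the gripper's body presses on something with over 40 N, if the wrist force passes 120 N, or if a joint passes its speed limit or range.

## Working session

There is one attempt and no reset: what is moved stays moved. The work goes in short steps, Python scripts to look and compute and a shell command to move; the robot and the scene stay as the last step left them, time stands still between calls to the robot, and variables do not carry over. Pictures are saved under pics/ and viewed, at most 14 in all, crops included, and the job is handed in when it is done.

```bash
mkdir -p pics; python3 - <<'E'
from cell import robot
import cv2
print(robot.observe())
for n in("side","top"):
    m=robot.camera_model(n);print(n,m)
    cv2.imwrite(f"pics/{n}0.png",cv2.cvtColor(robot.read_camera(n),cv2.COLOR_RGB2BGR))
E
```

```text
{'time': 0.0, 'qpos': array([-1.26597366e+00,  3.42733966e-01,  1.52501710e+00, -4.77612254e-05,
        1.27540335e+00, -1.46033047e-01]), 'qvel': array([ 9.09386304e-05, -5.49588260e-04, -2.93534137e-04, -9.00631798e-04,
       -8.70353290e-05, -5.57578723e-04]), 'joint_efforts': array([-7.73945703e-04, -4.31248283e+01, -2.44222176e+01,  7.17244414e-02,
        5.59718348e-02, -1.39545264e-04]), 'tool_pos': array([ 0.22863191, -0.47215879,  0.23403909]), 'tool_rot': array([-3.14004087e+00, -1.82074092e-04,  4.50869509e-01]), 'contact_force': array([-0.28352047, -0.08084347,  0.64518512]), 'torque': array([-0.01622569,  0.00373867,  0.01895188]), 'grip_force': 0.0, 'opening': 0.09177208893381991}
side {'camera_matrix': array([[465.34041589,   0.        , 259.03270009],
       [  0.        , 465.34041589, 189.32029971],
       [  0.        ,   0.        ,   1.        ]]), 'position': array([0.01166159, 0.97178096, 1.01378949]), 'attitude': array([-2.24538333,  0.00558827, -2.73492353])}
top {'camera_matrix': array([[438.57721288,   0.        , 246.08693276],
       [  0.        , 438.57721288, 196.08520777],
       [  0.        ,   0.        ,   1.        ]]), 'position': array([0.35596534, 0.0034442 , 1.22463578]), 'attitude': array([-3.0533784 , -0.00536429, -1.57237028])}
```

View pics/top0.png

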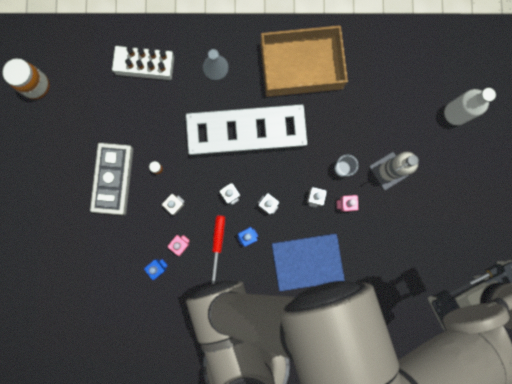

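View pics/side0.png

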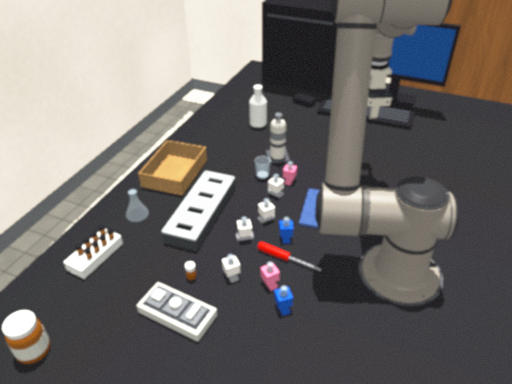

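Top view: white lamps near (173,204), (230,194), (269,204), (317,197); deck (246,130); panel (111,179); can (403,163); beaker (346,166); vial (155,167). Zooming in.

```bash
cat > h.py <<'E'
import numpy as np,cv2
from cell import robot
from scipy.spatial.transform import Rotation as R
def cam(n):
    m=robot.camera_model(n);return m["camera_matrix"],np.array(m["position"]),R.from_euler('xyz',m["attitude"]).as_matrix()
def px(n,uv,z):
    K,p,A=cam(n);d=A@np.linalg.solve(K,[uv[0],uv[1],1.]);return (p+d*(z-p[2])/d[2])
def proj(n,P):
    K,p,A=cam(n);c=K@(A.T@(np.asarray(P,float)-p));return c[:2]/c[2]
def tool(s=None):
    s=s or robot.observe();return s["tool_pos"],R.from_euler('xyz',s["tool_rot"]).as_matrix()
def shift(P,yaw=None):
    """shift in tool axes from measured pose to P; turn about tool z so that tool x heads to yaw (mod pi)"""
    p,A=tool();d=A.T@(np.asarray(P)-p);t=None
    if yaw is not None:
        h=np.arctan2(A[1,0],A[0,0]);t=-((yaw-h+np.pi/2)%np.pi-np.pi/2)
    return np.round(d,4),None if t is None else round(t,3)
def crop(im,x0,y0,w,h,f,out):
    cv2.imwrite(out,cv2.resize(im[y0:y0+h,x0:x0+w,::-1],None,fx=f,fy=f,interpolation=cv2.INTER_CUBIC))
E
python3 - <<'E'
from h import *
im=robot.read_camera("top")
crop(im,150,170,200,100,4,"pics/a.png")
crop(im,80,90,240,130,3.3,"pics/b.png")
s=robot.read_camera("side")
crop(s,210,140,110,150,4,"pics/c.png")
np.save("top0.npy",im);np.save("side0.npy",s)
E
```

```text
(no output)
```

View pics/a.png

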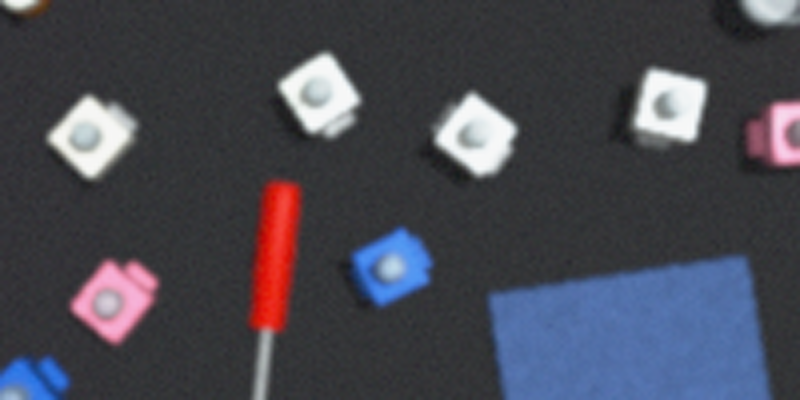

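View pics/b.png

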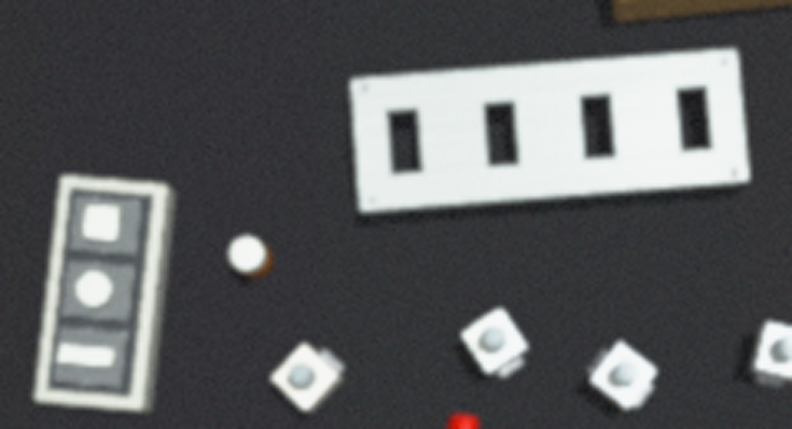

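View pics/c.png

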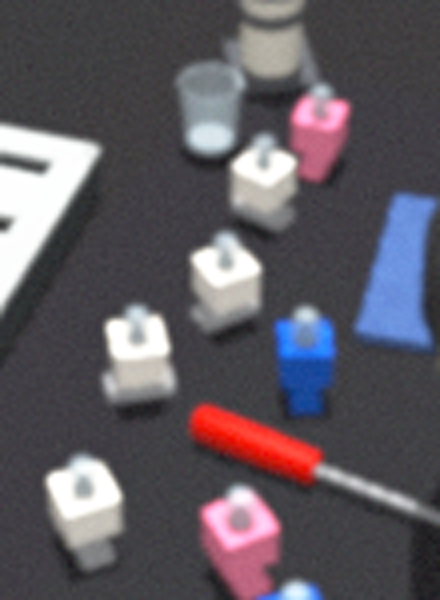

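Views show: feet of white lamps A(171,204) foot to upper-right, B(230,194) lower-right, C(269,204) along left-up/right-down, D(317,197) foot down. Keys from top of image: square, round, bar. Slots clear. Now fit poses by silhouette.

```bash
cat > fit.py <<'E'
from h import *
from scipy.optimize import minimize
from scipy.spatial import ConvexHull
def box(cx,cy,cz,a,b,c): return np.array([[cx+i*a/2,cy+j*b/2,cz+k*c/2] for i in(-1,1) for j in(-1,1) for k in(-1,1)])
def cyl(r,z0,z1): return np.array([[r*np.cos(t),r*np.sin(t),z] for t in np.linspace(0,6.28,16) for z in(z0,z1)])
PARTS=[box(0,0,-.033,.05,.022,.01),box(0,0,0,.038,.038,.034),cyl(.011,.017,.042),cyl(.008,-.028,-.017)]
F=6
def sil(n,x,y,z,yaw,o,w,parts=PARTS):
    m=np.zeros((w*F,w*F),np.uint8);Rz=R.from_euler('z',yaw).as_matrix()
    for P in parts:
        q=np.array([proj(n,v) for v in P@Rz.T+[x,y,z]])
        q=((q-o+.5)*F)
        cv2.fillConvexPoly(m,cv2.convexHull(np.round(q*16).astype(np.int32)),255,shift=4)
    return cv2.GaussianBlur(m,(0,0),F*.5)/255.
def mask(im,o,w,lo=55,hi=110):
    g=im[o[1]:o[1]+w,o[0]:o[0]+w].astype(float)
    v=g.max(2);v=np.where(v-g.min(2)>60,0,v)
    v=cv2.resize(v,None,fx=F,fy=F,interpolation=cv2.INTER_LINEAR)
    return np.clip((v-lo)/(hi-lo),0,1)
def fit(ims,names,x,y,z,yaws,w=30):
    data=[]
    for n in names:
        o=np.round(proj(n,[x,y,z])-w/2).astype(int);data.append((n,o,mask(ims[n],o,w)))
    def cost(p): return sum(np.abs(sil(n,p[0],p[1],z,p[2]*20,o,w)-m).sum()/m.sum() for n,o,m in data)
    out=[]
    for yw in yaws:
        r=minimize(cost,[x,y,yw/20],method='Nelder-Mead',options=dict(initial_simplex=[[x,y,yw/20],[x+.005,y,yw/20],[x,y+.005,yw/20],[x,y,yw/20+.02]],maxiter=80))
        out.append((round(r.fun,3),round(r.x[0],4),round(r.x[1],4),round(r.x[2]*20%np.pi,3)))
    return sorted(out)
E
python3 - <<'E'
from fit import *
ims=dict(top=np.load("top0.npy"),side=np.load("side0.npy"))
for k,uv in zip("ABCD",[(171.5,204),(230,194),(269,204),(317,197)]):
    p=px("top",uv,.07)
    for names in(["top"],["side"]): print(k,names[0],fit(ims,names,p[0],p[1],.038,np.arange(4)*np.pi/4)[:3])
im=ims["top"]
S=[px("top",(80+u/3.3,90+v/3.3),.05) for u,v in[(405,141),(502,133),(598,126),(694,118)]]
print("slots",np.round(S,4))
for nm,u,v in[("sq",101,222),("rd",94,289),("bar",86,355)]: print(nm,px("top",(80+u/3.3,90+v/3.3),.05).round(4))
print("vial",px("top",(80+246/3.3,90+253/3.3),.05).round(3),"beaker",px("top",(346,164),.065).round(3))
crop(im,360,110,80,100,5,"pics/d.png");crop(ims["side"],240,90,80,100,5,"pics/e.png")
cv2.imwrite("pics/de.png",np.hstack([cv2.imread("pics/d.png"),cv2.imread("pics/e.png")]))
E
```

```text
Traceback (most recent call last):
  File "fit.py", line 27, in fit
    r=minimize(cost,[x,y,yw/20],method='Nelder-Mead',options=dict(initial_simplex=[[x,y,yw/20],[x+.005,y,yw/20],[x,y+.005,yw/20],[x,y,yw/20+.02]],maxiter=80))
  File "fit.py", line 24, in cost
    def cost(p): return sum(np.abs(sil(n,p[0],p[1],z,p[2]*20,o,w)-m).sum()/m.sum() for n,o,m in data)
                        ~~~^^^^^^^^^^^^^^^^^^^^^^^^^^^^^^^^^^^^^^^^^^^^^^^^^^^^^^^^^^^^^^^^^^^^^^^^^^
  File "fit.py", line 24, in <genexpr>
    def cost(p): return sum(np.abs(sil(n,p[0],p[1],z,p[2]*20,o,w)-m).sum()/m.sum() for n,o,m in data)
                                   ~~~^^^^^^^^^^^^^^^^^^^^^^^^^^^
  File "fit.py", line 11, in sil
    q=np.array([proj(n,v) for v in P@Rz.T+[x,y,z]])
                ~~~~^^^^^
  File "h.py", line 9, in proj
    K,p,A=cam(n);c=K@(A.T@(np.asarray(P,float)-p));return c[:2]/c[2]
          ~~~^^^
  File "h.py", line 5, in cam
    m=robot.camera_model(n);return m["camera_matrix"],np.array(m["position"]),R.from_euler('xyz',m["attitude"]).as_matrix()
ValueError: time passes only in moves, steps and waits
```

Cache the camera model.

```bash
sed -i 's/^def cam/from functools import lru_cache\n@lru_cache\ndef cam/' h.py
cat > f0.py <<'E'
from fit import *
ims=dict(top=np.load("top0.npy"),side=np.load("side0.npy"))
for k,uv in zip("ABCD",[(171.5,204),(230,194),(269,204),(317,197)]):
    p=px("top",uv,.07)
    for names in(["top"],["side"]): print(k,names[0],fit(ims,names,p[0],p[1],.038,np.arange(4)*np.pi/4)[:3])
im=ims["top"]
S=[px("top",(80+u/3.3,90+v/3.3),.05) for u,v in[(405,141),(502,133),(598,126),(694,118)]]
print("slots",np.round(S,4))
for nm,u,v in[("sq",101,222),("rd",94,289),("bar",86,355)]: print(nm,px("top",(80+u/3.3,90+v/3.3),.05).round(4))
print("vial",px("top",(80+246/3.3,90+253/3.3),.05).round(3),"beaker",px("top",(346,164),.065).round(3))
crop(im,360,110,80,100,5,"pics/d.png");crop(ims["side"],240,90,80,100,5,"pics/e.png")
cv2.imwrite("pics/de.png",np.hstack([cv2.imread("pics/d.png"),cv2.imread("pics/e.png")]))
E
python3 f0.py
```

```text
A top [(np.float64(0.203), np.float64(0.4409), np.float64(0.1981), np.float64(2.372)), (np.float64(0.204), np.float64(0.4401), np.float64(0.1959), np.float64(2.404)), (np.float64(0.204), np.float64(0.4422), np.float64(0.1965), np.float64(2.35))]
A side [(np.float64(0.303), np.float64(0.4384), np.float64(0.1948), np.float64(2.792)), (np.float64(0.304), np.float64(0.4383), np.float64(0.1951), np.float64(2.772)), (np.float64(0.347), np.float64(0.4368), np.float64(0.1939), np.float64(1.148))]
B top [(np.float64(0.251), np.float64(0.4691), np.float64(0.0416), np.float64(0.761)), (np.float64(0.251), np.float64(0.4691), np.float64(0.0424), np.float64(0.772)), (np.float64(0.252), np.float64(0.4695), np.float64(0.0421), np.float64(0.832))]
B side [(np.float64(0.378), np.float64(0.4685), np.float64(0.0405), np.float64(0.932)), (np.float64(0.379), np.float64(0.4681), np.float64(0.0403), np.float64(0.937)), (np.float64(0.395), np.float64(0.4686), np.float64(0.04), np.float64(0.09))]
C top [(np.float64(0.247), np.float64(0.4398), np.float64(-0.0644), np.float64(0.944)), (np.float64(0.248), np.flo
[... 432 characters left out ...]
 np.float64(-0.1961), np.float64(2.866)), (np.float64(0.178), np.float64(0.463), np.float64(-0.1954), np.float64(2.87)), (np.float64(0.246), np.float64(0.4605), np.float64(-0.1982), np.float64(1.33))]
D side [(np.float64(0.447), np.float64(0.4577), np.float64(-0.1936), np.float64(2.864)), (np.float64(0.449), np.float64(0.4578), np.float64(-0.1946), np.float64(2.813)), (np.float64(0.482), np.float64(0.4602), np.float64(-0.2003), np.float64(0.985))]
slots [[ 0.6331  0.1147  0.05  ]
 [ 0.6398  0.0347  0.05  ]
 [ 0.6457 -0.0446  0.05  ]
 [ 0.6524 -0.124   0.05  ]]
sq [0.5657 0.3634 0.05  ]
rd [0.5103 0.3676 0.05  ]
bar [0.4562 0.3727 0.05  ]
vial [0.54  0.244 0.05 ] beaker [ 0.544 -0.27   0.065]
```

View pics/de.png

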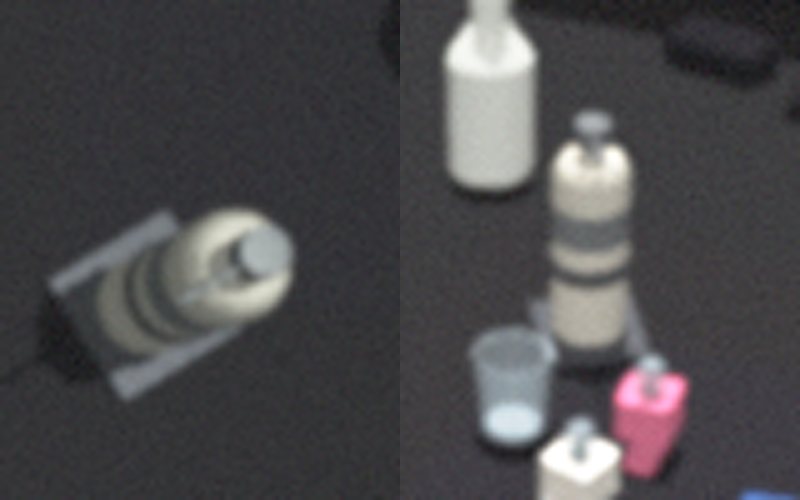

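Nozzle cap top: top-view (413.6,159.4), side-view (278.6,114). Cross-check and compute shift.

```bash
python3 - <<'E'
from h import *
a=px("top",(413.2,158.9),.184);b=px("side",(278.3,113.7),.184);print(a,b)
P=(a+b)/2; print(shift([P[0],P[1],.184+.008+.03]), shift([P[0],P[1],.192]))
# side-camera check of slots
for y in [(0.6331,0.1147,.05),(0.6524,-0.124,.05),(.5657,.3634,.05)]: print(proj("side",y).round(1))
E
python3 -m jog '[[[-1,0,0,-0.03,0],[-1,0,0,-0.03,0]]]' 10
```

```text
[ 0.53733378 -0.40434016  0.184     ] [ 0.53429162 -0.40446197  0.184     ]
(array([0.306 , 0.0727, 0.0123]), None) (array([0.306 , 0.0727, 0.0423]), None)
[184.3 225.1]
[215.1 179.5]
[158.  292.3]
time: 0.37
tool_pos: [0.2293, -0.4741, 0.2686]
tool_rot: [3.136, 0.001, 0.451]
contact_force: [0.3, -0.9, 2.0]
opening: 0.0831
grip_force: 0.0
```

```bash
python3 -m jog '[[[-1,0.04,0.009,0,0],[-1,0.08,0.018,0,0],[-1,0.12,0.028,0,0],[-1,0.16,0.038,0,0],[-1,0.2,0.047,0,0]]]' >/dev/null
python3 -m jog '[[[-1,0.04,0.01,0,0],[-1,0.08,0.02,0,0],[-1,0.105,0.026,0,0],[-1,0.105,0.026,0.03,0],[-1,0.105,0.026,0.045,0]]]'
python3 -m jog '[[[-1,0,0,0,0],[-1,0,0,0,0],[-1,0,0,0,0]]]'
python3 - <<'E'
from h import *
print(shift([.5358,-.4044,.192]))
crop(robot.read_camera("top"),370,120,80,80,5,"pics/d.png");crop(robot.read_camera("side"),240,70,80,80,5,"pics/e.png")
cv2.imwrite("pics/noz.png",np.hstack([cv2.imread("pics/d.png"),cv2.imread("pics/e.png")]))
E
```

```text
time: 1.2
tool_pos: [0.5367, -0.404, 0.217]
tool_rot: [-3.14, 0.0, 0.454]
contact_force: [-0.8, -0.5, -0.3]
opening: 0.0167
grip_force: 0.0
time: 1.45
tool_pos: [0.5353, -0.406, 0.2211]
tool_rot: [3.14, -0.001, 0.45]
contact_force: [0.5, -0.4, 0.1]
opening: 0.0007
grip_force: 0.0
(array([ 0.0011, -0.0012,  0.0291]), None)
```

View pics/noz.png

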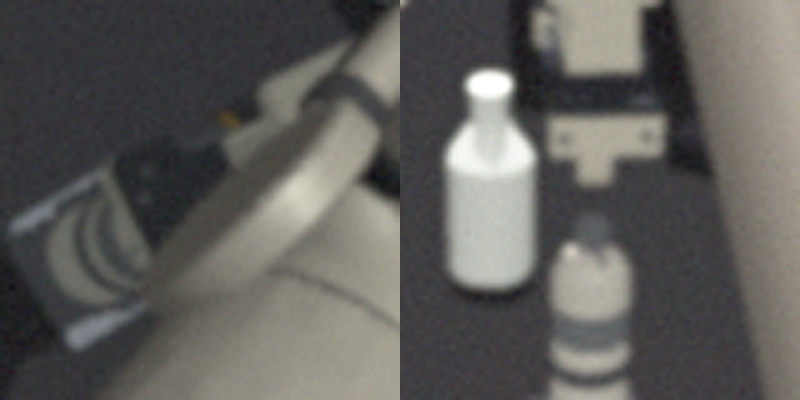

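Fingers (side view 595,170) stand right over the cap (595,225). Press.

```bash
python3 -m jog '[[[-1,0,0,0.026,0],[-1,0,0,0.030,0],[-1,0,0,0.033,0],[-1,0,0,0.035,0],[-1,0,0,0.035,0]]]'
python3 -m jog '[[[-1,0,0,0,0],[-1,0,0,0,0]]]'
```

```text
time: 1.97
tool_pos: [0.5346, -0.4055, 0.1867]
tool_rot: [3.141, 0.0, 0.451]
contact_force: [-3.3, 2.5, 6.6]
opening: 0.0003
grip_force: 3.2
time: 2.13
tool_pos: [0.5347, -0.4055, 0.1871]
tool_rot: [3.141, 0.0, 0.451]
contact_force: [-3.5, 0.8, 6.0]
opening: 0.0005
grip_force: 3.0
```

```bash
python3 -m jog '[[[-1,0,0,0.002,0],[-1,0,0,0.002,0],[-1,0,0,0.002,0],[-1,0,0,0.002,0]]]'
python3 -m jog '[[[-1,0,0,-0.02,0],[-1,0,0,-0.05,0],[-1,0,0,-0.05,0]]]'
python3 - <<'E'
from h import *
print(shift([.462,-.195,.13],2.867),shift([.462,-.195,.13],2.867-np.pi/2))
E
```

```text
time: 2.47
tool_pos: [0.5348, -0.4056, 0.1862]
tool_rot: [3.14, -0.0, 0.451]
contact_force: [-5.2, 2.5, 11.0]
opening: 0.0008
grip_force: 5.3
time: 2.72
tool_pos: [0.5367, -0.407, 0.2403]
tool_rot: [3.131, -0.004, 0.451]
contact_force: [0.5, 0.3, 1.0]
opening: 0.0002
grip_force: 0.0
(array([ 0.0247, -0.2245,  0.1081]), np.float64(0.725)) (array([ 0.0247, -0.2245,  0.1081]), np.float64(-0.846))
```

```bash
python3 -m jog '[[[-1,0.004,-0.036,0,-0.12],[0.2,0.008,-0.072,0,-0.24],[0.2,0.012,-0.108,0.02,-0.36],[0.2,0.016,-0.144,0.05,-0.48],[0.2,0.02,-0.18,0.08,-0.6]]]' 20
python3 -m jog '[[[0.2,0.0279,-0.0347,0.028,-0.12],[0.2,0.0279,-0.0347,0.028,-0.246],[0.2,0.0279,-0.0347,0.028,-0.246],[0.2,0.0279,-0.0347,0.028,-0.246]]]'
python3 - <<'E'
from h import *
print(shift([.462,-.195,.034],2.867-np.pi/2))
E
```

```text
time: 3.13
tool_pos: [0.4773, -0.2415, 0.1607]
tool_rot: [3.137, 0.0, 1.056]
contact_force: [0.7, 0.3, -0.5]
opening: 0.0226
grip_force: 0.0
time: 3.47
tool_pos: [0.4621, -0.2014, 0.1328]
tool_rot: [3.139, 0.001, 1.295]
contact_force: [0.1, -0.9, 0.4]
opening: 0.0492
grip_force: 0.0
(array([ 0.0062, -0.0021,  0.0987]), np.float64(-0.002))
```

```bash
python3 -m jog '[[[0.2,0.0062,-0.002,0.03,0],[0.2,0.0062,-0.002,0.06,0],[0.2,0.0062,-0.002,0.0985,0],[0.2,0.0062,-0.002,0.0985,0],[-1,0.0062,-0.002,0.0985,0]]]' 5
python3 -m jog '[[[-1,0,0,0,0],[-1,0,0,0,0],[-1,0,0,0,0],[-1,0,0,0,0]]]' 5
```

```text
time: 3.88
tool_pos: [0.4611, -0.1955, 0.0329]
tool_rot: [-3.14, -0.0, 1.294]
contact_force: [0.9, -0.6, -0.3]
opening: 0.0521
grip_force: 0.0
time: 4.22
tool_pos: [0.4625, -0.1957, 0.0355]
tool_rot: [3.137, 0.002, 1.296]
contact_force: [-1.0, -0.6, 8.5]
opening: 0.0378
grip_force: 5.0
```

```bash
python3 -m jog '[[[-1,0,0,0,0],[-1,0,0,0,0]]]' 5; python3 -c "
from cell import robot
print(robot.observe()['contact_force'])"
```

```text
time: 4.38
tool_pos: [0.4625, -0.1957, 0.0354]
tool_rot: [3.137, 0.002, 1.297]
contact_force: [-0.7, -1.5, 7.4]
opening: 0.038
grip_force: 5.0
[-0.72916439 -1.5033876   7.35017461]
```

```bash
python3 -m jog '[[[0.2,0,0,0,0],[0.2,0,0,0,0],[0.2,0,0,0,0],[0.2,0,0,0,0]]]' 5
python3 -m jog '[[[0.2,0,0,-0.02,0],[0.2,0,0,-0.04,0.12],[0.2,0,0,-0.04,0.24],[0.2,0,0,-0.04,0.36],[0.2,0,0,-0.04,0.48]]]'
python3 -m jog '[[[0.2,0,0,0,0.12],[0.2,0,0,0,0.24],[0.2,0,0,0,0.36],[0.2,0,0,0,0.48],[0.2,0,0,0,0.6]]]'
python3 -m jog '[[[0.2,0,0,0,0.12],[0.2,0,0,0,0.24],[0.2,0,0,0,0.36],[0.2,0,0,0,0.491],[0.2,0,0,0,0.491]]]'
python3 - <<'E'
from fit import *
a,b=robot.read_camera("top"),robot.read_camera("side")
crop(a,290,160,70,80,5,"pics/d.png");crop(b,240,140,80,80,5,"pics/e.png")
cv2.imwrite("pics/D1.png",np.hstack([cv2.imread("pics/d.png"),cv2.imread("pics/e.png")]))
print(fit(dict(side=b),["side"],.462,-.195,.038,[2.867]))
E
```

```text
time: 4.72
tool_pos: [0.461, -0.1945, 0.0333]
tool_rot: [3.141, 0.0, 1.297]
contact_force: [0.8, -0.2, 0.3]
opening: 0.0544
grip_force: 0.0
time: 5.13
tool_pos: [0.461, -0.1945, 0.0734]
tool_rot: [3.141, -0.0, 0.811]
contact_force: [-0.0, 0.1, 0.1]
opening: 0.0547
grip_force: 0.0
time: 5.55
tool_pos: [0.4608, -0.1944, 0.0729]
tool_rot: [-3.141, 0.0, 0.211]
contact_force: [-0.0, -0.7, 0.9]
opening: 0.0553
grip_force: 0.0
time: 5.97
tool_pos: [0.4609, -0.1944, 0.073]
tool_rot: [-3.142, 0.0, -0.279]
contact_force: [-0.2, 1.1, -0.3]
opening: 0.0551
grip_force: 0.0
[(np.float64(0.451), np.float64(0.4667), np.float64(-0.195), np.float64(2.834))]
```

View pics/D1.png

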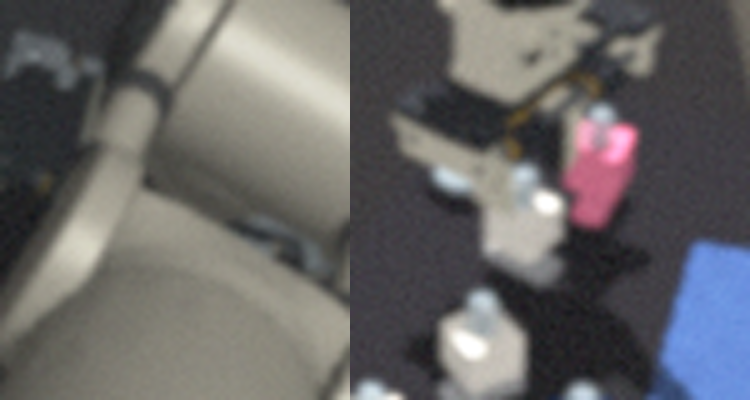

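Lamp D stands upright between the fingers (side view 525,220), pink clear of the right finger. Grip it.

```bash
python3 -m jog '[[[0.2,0,0,0.02,0],[0.2,0,0,0.0385,0],[0.2,0,0,0.0385,0],[0.2,0,0,0.0385,0],[-1,0,0,0.0385,0]]]' 25
python3 -m jog '[[[-1,0,0,0,0],[-1,0,0,0,0],[-1,0,0,0,0],[-1,0,0,0,0],[-1,0,0,0,0]]]'
python3 -m jog '[[[-1,0,0,-0.03,0],[-1,0,0,-0.06,0],[-1,0,0,-0.09,0],[-1,0,0,-0.11,0],[-1,0,0,-0.11,0]]]'
python3 - <<'E'
from h import *
S=np.array([[ 0.6331,0.1147],[ 0.6398,0.0347],[ 0.6457,-0.0446],[ 0.6524,-0.124]])
c=S.mean(0);d=np.array([.0806,-.9967]);B=[c+d*.08*k for k in(-1.5,-.5,.5,1.5)];print(np.round(B,4))
h=np.arctan2(-d[0]*-1,-d[1]);print("slot heading",h)
print(shift([*B[3],.125],h))
E
```

```text
time: 6.48
tool_pos: [0.4613, -0.1947, 0.0352]
tool_rot: [3.141, -0.001, -0.273]
contact_force: [1.0, 0.8, -0.0]
opening: 0.0515
grip_force: 0.0
time: 6.9
tool_pos: [0.4615, -0.1947, 0.0354]
tool_rot: [3.141, -0.002, -0.274]
contact_force: [-0.8, 2.6, 6.6]
opening: 0.0381
grip_force: 24.9
time: 7.32
tool_pos: [0.4629, -0.1957, 0.1488]
tool_rot: [3.139, -0.008, -0.274]
contact_force: [1.6, -0.9, -0.6]
opening: 0.0379
grip_force: 24.9
[[ 0.6331  0.1148]
 [ 0.6395  0.0351]
 [ 0.646  -0.0447]
 [ 0.6524 -0.1244]]
slot heading 0.08069127416255219
(array([ 0.163 , -0.12  ,  0.0248]), np.float64(-0.355))
```

```bash
cat > deck.py <<'E'
from h import *
def slots(n,im,thr=90):
    # slot outlines: dark blobs inside deck, subpixel via upscaling
    B=[[.6331,.1148],[.6395,.0351],[.646,-.0447],[.6524,-.1244]];out=[]
    g=cv2.resize(im.max(2),None,fx=6,fy=6,interpolation=cv2.INTER_LINEAR)
    for b in B:
        u=proj(n,[*b,.05]);o=((u+.5)*6).astype(int);w=66
        m=(g[o[1]-w:o[1]+w,o[0]-w:o[0]+w]<thr).astype(np.uint8)
        k,l,st,ce=cv2.connectedComponentsWithStats(m);j=l[w,w]
        if j==0: out.append(None);continue
        c,sz,a=cv2.minAreaRect(cv2.findContours((l==j).astype(np.uint8),0,2)[0][0])
        out.append((px(n,(np.array(c)+o-w)/6-.5+1/12,.05)[:2].round(4),np.round(sz,1),round(a,1)))
    return out
if __name__=="__main__":
    for n in("top","side"):
        for t in(70,110,150):
            print(n,t,*slots(n,np.load(n+"0.npy"),t),sep="\n ")
E
python3 deck.py
```

```text
top
 70
 (array([0.6343, 0.116 ]), array([98.3, 39.4]), 84.4)
 (array([0.6405, 0.0365]), array([99.2, 40.4]), 84.9)
 (array([ 0.6468, -0.0429]), array([99. , 39.9]), 84.6)
 (array([ 0.653 , -0.1229]), array([98.1, 39.4]), 83.3)
top
 110
 (array([0.6341, 0.1161]), array([106.5,  47.5]), 85.5)
 (array([0.6404, 0.0366]), array([106.3,  48. ]), 85.0)
 (array([ 0.6467, -0.0429]), array([105.8,  46.7]), 85.2)
 (array([ 0.653 , -0.1228]), array([105.7,  46.2]), 84.4)
top
 150
 (array([0.6343, 0.1162]), array([112.5,  53.8]), 86.1)
 (array([0.6403, 0.0366]), array([112.9,  54.2]), 85.0)
 (array([ 0.6467, -0.0429]), array([112.3,  53. ]), 84.8)
 (array([ 0.6531, -0.1228]), array([111. ,  52.5]), 84.6)
side
 70
 None
 None
 None
 None
side
 110
 (array([0.6314, 0.1203]), array([82.6, 19.6]), 13.5)
 (array([0.638 , 0.0408]), array([78.7, 17.3]), 12.8)
 None
 None
side
 150
 (array([0.6314, 0.1201]), array([90.4, 25.9]), 13.5)
 (array([0.6379, 0.0405]), array([86. , 23.6]), 13.0)
 (array([ 0.6444, -0.0394]), array([80.8, 20.1]), 12.5)
 (array([ 0.6506, -0.1192]), array([75.9, 17.1]), 11.3)
```

```bash
python3 -m jog '[[[-1,0.04,-0.03,0.006,-0.09],[-1,0.08,-0.06,0.012,-0.18],[-1,0.12,-0.09,0.018,-0.27],[-1,0.16,-0.118,0.024,-0.355],[-1,0.163,-0.12,0.024,-0.355]]]'
python3 -m jog '[[[-1,0,0,0,0],[-1,0,0,0,0]]]'
python3 - <<'E'
from h import *
print(shift([.6524,-.1244,.125],.0807))
a,b=robot.read_camera("top"),robot.read_camera("side")
np.save("t1.npy",a);np.save("s1.npy",b)
crop(a,260,90,80,80,5,"pics/d.png");crop(b,180,130,80,80,5,"pics/e.png")
cv2.imwrite("pics/D2.png",np.hstack([cv2.imread("pics/d.png"),cv2.imread("pics/e.png")]))
E
```

```text
time: 7.73
tool_pos: [0.6516, -0.1217, 0.1185]
tool_rot: [-3.141, 0.002, 0.086]
contact_force: [0.7, -0.8, -0.7]
opening: 0.0379
grip_force: 24.9
time: 7.9
tool_pos: [0.6504, -0.1217, 0.1175]
tool_rot: [-3.14, 0.004, 0.083]
contact_force: [-0.7, -0.1, -0.7]
opening: 0.038
grip_force: 24.9
(array([ 0.0017,  0.0028, -0.0075]), np.float64(0.002))
```

View pics/D2.png

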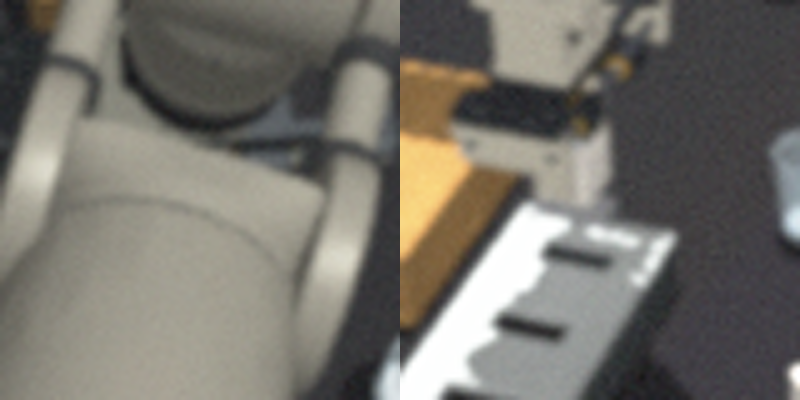

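Lamp D hangs above bay 4 (side view 590,190). Lower gently by feel.

```bash
python3 -m jog '[[[-1,0.0014,0.0019,0.015,0],[-1,0.0014,0.0019,0.026,0],[-1,0.0014,0.0019,0.026,0],[-1,0.0014,0.0019,0.026,0]]]'
python3 -m jog '[[[-1,0,0,0.003,0],[-1,0,0,0.006,0],[-1,0,0,0.009,0],[-1,0,0,0.011,0],[-1,0,0,0.011,0]]]'
```

```text
time: 8.33
tool_pos: [0.6506, -0.1253, 0.094]
tool_rot: [-3.141, 0.002, 0.08]
contact_force: [-0.1, -0.0, -0.8]
opening: 0.038
grip_force: 24.9
time: 8.75
tool_pos: [0.6521, -0.1247, 0.0852]
tool_rot: [3.141, -0.001, 0.081]
contact_force: [-2.4, 1.8, 7.4]
opening: 0.038
grip_force: 25.0
```

```bash
python3 -m jog '[[[-1,0,0,0,0],[-1,0,0,0,0]]]'; python3 - <<'E'
from h import *
s=robot.observe();print(s["torque"],s["contact_force"],s["qvel"])
p,A=tool(s);print("torque in tool axes",A.T@s["torque"])
E
```

```text
time: 8.92
tool_pos: [0.6521, -0.1246, 0.0851]
tool_rot: [3.141, -0.001, 0.081]
contact_force: [-2.4, 1.2, 7.3]
opening: 0.0377
grip_force: 25.0
[ 0.26960608  0.54817796 -0.02188428] [-2.40930403  1.16036813  7.31579408] [-7.46388602e-04  1.00131623e-03 -5.75765928e-04 -3.98864826e-05
 -3.93191039e-04 -9.45095418e-04]
torque in tool axes [ 0.3130936  -0.52454774  0.02207932]
```

```bash
python3 -m jog '[[[-1,0,-0.0015,0,0],[-1,0,-0.0015,0,0]]]'
python3 -m jog '[[[-1,0.0015,0,0,0],[-1,0.0015,0,0,0]]]'
python3 -m jog '[[[-1,0.0015,0,0,0],[-1,0.0015,0,0,0]]]'; python3 -c "
from cell import robot
s=robot.observe();print(s['torque'])"
```

```text
time: 9.08
tool_pos: [0.6523, -0.1241, 0.0851]
tool_rot: [3.139, -0.002, 0.081]
contact_force: [-2.0, -1.5, 5.4]
opening: 0.0377
grip_force: 25.0
time: 9.25
tool_pos: [0.6531, -0.1238, 0.0851]
tool_rot: [3.14, -0.0, 0.081]
contact_force: [-5.3, -1.9, 7.9]
opening: 0.0376
grip_force: 25.0
time: 9.42
tool_pos: [0.6544, -0.1237, 0.0851]
tool_rot: [3.14, 0.0, 0.081]
contact_force: [-5.0, -0.1, 8.3]
opening: 0.038
grip_force: 25.0
[-0.14532821  0.85705719 -0.00089252]
```

```bash
python3 -m jog '[[[-1,0.001,-0.001,-0.003,0],[-1,0.001,-0.001,-0.003,0],[-1,0.001,-0.001,0,0],[-1,0.001,-0.001,0,0]]]'
python3 -m jog '[[[-1,-0.004,0,-0.003,0],[-1,-0.004,0,-0.003,0],[-1,-0.004,0,0,0],[-1,-0.004,0,0,0]]]'
python3 -m jog '[[[-1,-0.0015,0,-0.003,0],[-1,-0.0015,0,-0.003,0],[-1,-0.0015,0,0,0],[-1,-0.0015,0,0,0]]]'
```

```text
time: 9.75
tool_pos: [0.656, -0.122, 0.0844]
tool_rot: [3.141, -0.001, 0.081]
contact_force: [-2.8, 0.3, 5.5]
opening: 0.0386
grip_force: 25.0
time: 10.08
tool_pos: [0.6512, -0.1223, 0.0825]
tool_rot: [-3.141, 0.001, 0.081]
contact_force: [-0.7, -0.5, -1.1]
opening: 0.038
grip_force: 25.0
time: 10.42
tool_pos: [0.65, -0.1225, 0.083]
tool_rot: [-3.141, 0.001, 0.081]
contact_force: [-0.4, 0.5, -1.1]
opening: 0.0378
grip_force: 25.0
```

```bash
python3 - <<'E'
from fit import *
b=robot.read_camera("side");np.save("s2.npy",b);s=robot.observe();print(s["tool_pos"],s["torque"],s["contact_force"])
im=cv2.resize(b[140:215,185:265,::-1],None,fx=7,fy=7,interpolation=cv2.INTER_CUBIC)
def dr(P,col):
    q=np.array([proj("side",v) for v in P]);q=((q-[185,140]+.5)*7).round().astype(int)
    cv2.polylines(im,[q],True,col,1)
for c in [(.6467,-.0429),(.653,-.1233)]:
    e=np.array([.9969,.079]);f=np.array([-.079,.9969]);c=np.array(c)
    dr([[*(c+e*i*.027+f*j*.013),.05] for i,j in((1,1),(1,-1),(-1,-1),(-1,1))],(0,0,255))
    dr([[*(c+e*i*.055+f*j*.04),.05] for i,j in((1,1),(1,-1),(-1,-1),(-1,1))],(0,255,0))
tp=s["tool_pos"];c=np.array(tp[:2]);z=tp[2]+.0028
dr([[*(c+e*i*.025+f*j*.011),z-.038] for i,j in((1,1),(1,-1),(-1,-1),(-1,1))],(255,0,0))
dr([[*(c+e*i*.019+f*j*.019),z+.017] for i,j in((1,1),(1,-1),(-1,-1),(-1,1))],(255,255,0))
cv2.imwrite("pics/ov.png",im)
E
```

```text
[ 0.64997885 -0.12243595  0.08310708] [0.00386837 0.01606372 0.02238414] [ 0.45462897 -0.22700147 -1.03727578]
```

View pics/ov.png

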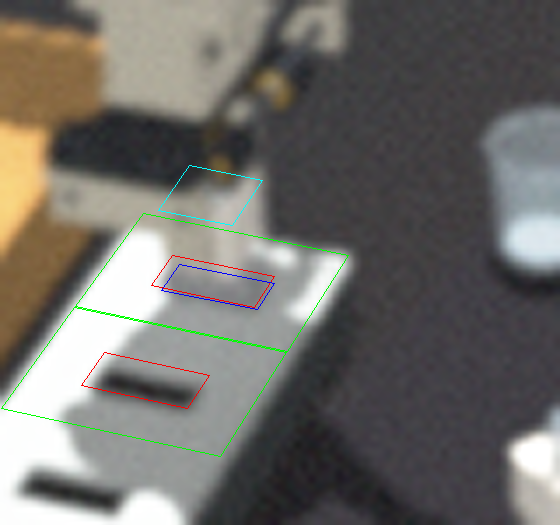

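It fell into the slot at tool (0.650,-0.1225) — weight only. Lower to home (TCP 0.0645).

```bash
python3 -m jog '[[[-1,0,0,0.005,0],[-1,0,0,0.010,0],[-1,0,0,0.014,0],[-1,0,0,0.017,0],[-1,0,0,0.017,0]]]'
python3 -m jog '[[[-1,0,0,0.001,0],[-1,0,0,0.002,0],[-1,0,0,0.002,0]]]'
python3 -c "
from cell import robot
s=robot.observe();print(s['torque'])"
```

```text
time: 10.88
tool_pos: [0.6496, -0.1223, 0.0653]
tool_rot: [-3.141, 0.002, 0.081]
contact_force: [0.2, 0.3, -1.4]
opening: 0.0379
grip_force: 25.0
time: 11.13
tool_pos: [0.6502, -0.1225, 0.0645]
tool_rot: [3.141, -0.0, 0.081]
contact_force: [0.2, 0.3, -1.1]
opening: 0.0381
grip_force: 25.0
[ 0.0693332   0.01461237 -0.03175153]
```

```bash
python3 -m jog '[[[-1,0,0,0.001,0],[-1,0,0,0.001,0],[-1,0,0,0.001,-0.12],[-1,0,0,0.001,-0.24],[-1,0,0,0.001,-0.36]]]'
python3 -m jog '[[[-1,0,0,0,-0.12],[-1,0,0,0,-0.24],[-1,0,0,0,-0.36],[-1,0,0,0,-0.48],[-1,0,0,0,-0.6]]]'
python3 -m jog '[[[-1,0,0,0,-0.12],[-1,0,0,0,-0.24],[-1,0,0,0,-0.36],[-1,0,0,0,-0.48],[-1,0,0,0,-0.61]]]'
python3 -m jog '[[[-1,0,0,0,0],[-1,0,0,0,0]]]'
```

```text
time: 11.55
tool_pos: [0.6502, -0.1225, 0.0639]
tool_rot: [3.141, -0.0, 0.447]
contact_force: [0.1, 0.0, 0.6]
opening: 0.038
grip_force: 2.5
time: 11.97
tool_pos: [0.6501, -0.1226, 0.0639]
tool_rot: [3.141, 0.0, 1.047]
contact_force: [-1.5, -0.3, 0.8]
opening: 0.0377
grip_force: 25.0
time: 12.38
tool_pos: [0.6502, -0.1226, 0.0639]
tool_rot: [3.141, 0.0, 1.652]
contact_force: [-0.7, 0.1, 0.5]
opening: 0.0378
grip_force: 25.0
time: 12.55
tool_pos: [0.6504, -0.1227, 0.0639]
tool_rot: [3.141, 0.0, 1.642]
contact_force: [1.1, -0.0, 0.5]
opening: 0.0381
grip_force: 25.0
```

Grip slackened briefly there; release and check the lamp's rotation.

```bash
python3 -m jog '[[[0.2,0,0,0,0],[0.2,0,0,0,0],[0.2,0,0,0,0],[0.2,0,0,-0.03,0],[0.2,0,0,-0.06,0]]]'
python3 -m jog '[[[0.2,-0.04,0,-0.03,0],[0.2,-0.08,0,-0.03,0],[0.2,-0.12,0,-0.03,0],[0.2,-0.16,0,-0.03,0],[0.2,-0.2,0,-0.03,0]]]'
python3 - <<'E'
from h import *
a,b=robot.read_camera("top"),robot.read_camera("side");np.save("t3.npy",a);np.save("s3.npy",b)
crop(a,150,100,200,150,2.5,"pics/d.png");crop(b,180,140,100,150,2.5,"pics/e.png")
cv2.imwrite("pics/D3.png",np.hstack([cv2.imread("pics/d.png"),cv2.imread("pics/e.png")]))
E
```

```text
time: 12.97
tool_pos: [0.6488, -0.1221, 0.122]
tool_rot: [-3.137, -0.002, 1.645]
contact_force: [0.5, -0.3, -0.1]
opening: 0.0546
grip_force: 0.0
time: 13.38
tool_pos: [0.6651, -0.3235, 0.1542]
tool_rot: [3.141, 0.0, 1.645]
contact_force: [-0.2, 0.8, -0.8]
opening: 0.0549
grip_force: 0.0
```

View pics/D3.png

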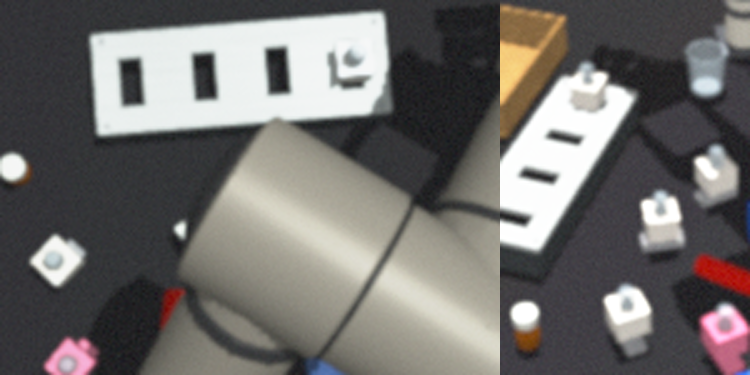

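Lamp D sits flush in bay 4 (top view 352,60; side 590,90), square to the deck. Check that A, B, C haven't moved.

```bash
cat > chk.py <<'E'
import sys
from fit import *
tag=sys.argv[1];b=dict(side=np.load(tag))
for k,p in dict(A=(.440,.1965,2.375),B=(.469,.0415,.78),C=(.440,-.064,.945)).items():
    if k in sys.argv[2]:
        f=fit(b,["side"],p[0],p[1],.038,[p[2],p[2]+.8])[0];print(k,np.round(f,3))
E
python3 chk.py s3.npy ABC
python3 -c "
from h import *
print(shift([.44,-.0645,.09],.944-np.pi/2),shift([.44,-.0645,.09],.944))"
```

```text
A [0.306 0.438 0.195 2.793]
B [0.357 0.468 0.041 0.914]
C [ 0.217  0.439 -0.062  1.007]
(array([ 0.2791, -0.2054,  0.0618]), np.float64(-0.877)) (array([ 0.2791, -0.2054,  0.0618]), np.float64(0.694))
```

```bash
python3 -m jog '[[[0.2,0.03,-0.023,0,-0.1],[0.2,0.06,-0.046,0,-0.2],[0.2,0.09,-0.069,0,-0.3],[0.2,0.12,-0.092,0,-0.4],[0.2,0.15,-0.115,0,-0.5]]]' 20
python3 - <<'E'
from h import *
print(shift([.44,-.0645,.1],.944-np.pi/2))
E
```

```text
time: 13.9
tool_pos: [0.5377, -0.179, 0.1534]
tool_rot: [3.142, -0.0, 2.15]
contact_force: [0.8, 0.3, -0.1]
opening: 0.0548
grip_force: 0.0
(array([ 0.1492, -0.0191,  0.0535]), np.float64(-0.365))
```

```bash
python3 -m jog '[[[0.2,0.04,-0.005,0,-0.1],[0.2,0.08,-0.01,0,-0.2],[0.2,0.12,-0.015,0.01,-0.3],[0.2,0.149,-0.019,0.03,-0.365],[0.2,0.149,-0.019,0.053,-0.365]]]' 20
python3 -m jog '[[[0.2,0,0,0,0],[0.2,0,0,0,0]]]'
python3 - <<'E'
from h import *
print(shift([.44,-.0645,.036],.944-np.pi/2))
E
```

```text
time: 14.32
tool_pos: [0.4385, -0.062, 0.101]
tool_rot: [3.141, -0.001, 2.516]
contact_force: [0.5, 0.2, -0.9]
opening: 0.0548
grip_force: 0.0
time: 14.48
tool_pos: [0.4422, -0.0657, 0.1006]
tool_rot: [-3.141, -0.001, 2.51]
contact_force: [0.4, -0.2, 0.1]
opening: 0.0552
grip_force: 0.0
(array([ 0.0025, -0.0003,  0.0646]), np.float64(-0.004))
```

```bash
python3 -m jog '[[[0.2,0.002,0,0.03,0],[0.2,0.002,0,0.0645,0],[0.2,0.002,0,0.0645,0],[0.2,0.002,0,0.0645,0],[-1,0.002,0,0.0645,0]]]' 5
python3 -m jog '[[[-1,0,0,0,0],[-1,0,0,0,0],[-1,0,0,0,0],[-1,0,0,0,0],[-1,0,0,0,0]]]' 5
python3 -m jog '[[[0.2,0,0,0,0],[0.2,0,0,0,0],[0.2,0,0,0,0],[0.2,0,0,-0.02,0],[0.2,0,0,-0.04,0]]]'
python3 -m jog '[[[0.2,0,0,0,0.12],[0.2,0,0,0,0.24],[0.2,0,0,0,0.36],[0.2,0,0,0,0.48],[0.2,0,0,0,0.6]]]' >/dev/null
python3 -m jog '[[[0.2,0,0,0,0.12],[0.2,0,0,0,0.24],[0.2,0,0,0,0.36],[0.2,0,0,0,0.48],[0.2,0,0,0,0.6]]]' >/dev/null
python3 -m jog '[[[0.2,0,0,0,0.12],[0.2,0,0,0,0.24],[0.2,0,0,0,0.371],[0.2,0,0,0,0.371]]]'
```

```text
time: 14.9
tool_pos: [0.4422, -0.0657, 0.0377]
tool_rot: [3.141, 0.002, 2.51]
contact_force: [1.0, 0.3, 0.2]
opening: 0.052
grip_force: 0.0
time: 15.32
tool_pos: [0.442, -0.0654, 0.0377]
tool_rot: [3.14, 0.004, 2.511]
contact_force: [-1.3, -0.4, 7.8]
opening: 0.038
grip_force: 5.0
time: 15.73
tool_pos: [0.4396, -0.0646, 0.0758]
tool_rot: [-3.141, -0.003, 2.511]
contact_force: [0.0, -0.1, -0.1]
opening: 0.055
grip_force: 0.0
time: 16.9
tool_pos: [0.4405, -0.0648, 0.076]
tool_rot: [-3.141, 0.0, 0.935]
contact_force: [-1.0, -0.6, -0.1]
opening: 0.0555
grip_force: 0.0
```

```bash
python3 -m jog '[[[0.2,0,0,0.02,0],[0.2,0,0,0.0405,0],[0.2,0,0,0.0405,0],[0.2,0,0,0.0405,0],[-1,0,0,0.0405,0]]]' 25
python3 -m jog '[[[-1,0,0,0,0],[-1,0,0,0,0],[-1,0,0,0,0],[-1,0,0,0,0],[-1,0,0,0,0]]]'
python3 -m jog '[[[-1,0,0,-0.03,0],[-1,0,0,-0.06,0],[-1,0,0,-0.09,0],[-1,0,0,-0.09,0],[-1,0,0,-0.09,0]]]'
python3 - <<'E'
from h import *
print(shift([.6447,-.0429,.11],.08))
E
```

```text
time: 17.32
tool_pos: [0.441, -0.065, 0.0362]
tool_rot: [3.141, -0.0, 0.941]
contact_force: [-0.5, -0.6, 0.2]
opening: 0.0517
grip_force: 0.0
time: 17.73
tool_pos: [0.4409, -0.0649, 0.0363]
tool_rot: [3.141, -0.0, 0.94]
contact_force: [-1.8, 1.7, 6.8]
opening: 0.0385
grip_force: 24.7
time: 18.15
tool_pos: [0.4417, -0.0652, 0.127]
tool_rot: [3.137, -0.001, 0.94]
contact_force: [0.6, -0.1, -1.7]
opening: 0.0387
grip_force: 24.6
(array([0.1378, 0.1507, 0.0178]), np.float64(0.86))
```

```bash
python3 -m jog '[[[-1,0.027,0.03,0,0.12],[-1,0.054,0.06,0,0.24],[-1,0.081,0.09,0,0.36],[-1,0.108,0.12,0,0.48],[-1,0.13,0.142,0,0.6]]]'>/dev/null
python3 - <<'E'
from h import *
print(shift([.6447,-.0429,.1],.08))
E
```

```text
(array([0.0104, 0.0031, 0.0233]), np.float64(0.254))
```

```bash
python3 -m jog '[[[-1,0.0104,0.0031,0,0.125],[-1,0.0104,0.0031,0.01,0.254],[-1,0.0104,0.0031,0.023,0.254],[-1,0.0104,0.0031,0.023,0.254],[-1,0.0104,0.0031,0.023,0.254]]]'
python3 - <<'E'
from h import *
print(shift([.6447,-.0429,.083],.08))
E
```

```text
time: 18.98
tool_pos: [0.6415, -0.0429, 0.1002]
tool_rot: [-3.14, 0.004, 0.087]
contact_force: [0.2, 0.9, -1.8]
opening: 0.0385
grip_force: 24.6
(array([0.0032, 0.0003, 0.0172]), np.float64(0.007))
```

```bash
python3 -m jog '[[[-1,0,0,0,0.005],[-1,0,0,0,0.005]]]' >/dev/null
python3 - <<'E'
from h import *
print(shift([.6447,-.0429,.083],.08))
E
```

```text
(array([ 0.0017, -0.0002,  0.02  ]), np.float64(0.001))
```

```bash
python3 -m jog '[[[-1,0.0017,0,0.009,0],[-1,0.0017,0,0.012,0],[-1,0.0017,0,0.016,0],[-1,0.0017,0,0.019,0],[-1,0.0017,0,0.019,0]]]'
python3 -m jog '[[[-1,0,0,0,0],[-1,0,0,0,0]]]'
```

```text
time: 19.57
tool_pos: [0.644, -0.0429, 0.0826]
tool_rot: [-3.141, 0.002, 0.081]
contact_force: [-0.3, 0.9, -1.8]
opening: 0.0389
grip_force: 24.6
time: 19.73
tool_pos: [0.6447, -0.043, 0.0837]
tool_rot: [3.141, -0.0, 0.081]
contact_force: [0.1, -0.4, -0.8]
opening: 0.0382
grip_force: 24.6
```

In the slot without contact. Seat and turn.

```bash
python3 -m jog '[[[-1,0,0,0.005,0],[-1,0,0,0.010,0],[-1,0,0,0.015,0],[-1,0,0,0.0185,0],[-1,0,0,0.0185,0]]]'
python3 -m jog '[[[-1,0,0,0.001,0],[-1,0,0,0.001,0]]]'
```

```text
time: 20.15
tool_pos: [0.6443, -0.0427, 0.0643]
tool_rot: [-3.141, 0.001, 0.081]
contact_force: [0.2, -0.5, -1.3]
opening: 0.0377
grip_force: 24.9
time: 20.32
tool_pos: [0.6446, -0.0431, 0.0641]
tool_rot: [3.141, -0.0, 0.081]
contact_force: [-0.3, -0.4, -1.0]
opening: 0.0377
grip_force: 24.9
```

```bash
python3 -m jog '[[[-1,0,0,0.001,0],[-1,0,0,0.001,0],[-1,0,0,0.001,0]]]'
python3 -m jog '[[[-1,0,0,0.001,0],[-1,0,0,0.001,0],[-1,0,0,0.001,0]]]'
```

```text
time: 20.57
tool_pos: [0.6446, -0.0431, 0.064]
tool_rot: [3.141, -0.001, 0.081]
contact_force: [-1.9, -0.3, 4.9]
opening: 0.0377
grip_force: 25.0
time: 20.82
tool_pos: [0.6446, -0.043, 0.0638]
tool_rot: [3.141, -0.001, 0.081]
contact_force: [-3.8, 1.8, 9.9]
opening: 0.0378
grip_force: 25.0
```

Seated at 0.064. Back off ~1 mm of press and turn.

```bash
python3 -m jog '[[[-1,0,0,-0.0015,0],[-1,0,0,-0.0015,-0.12],[-1,0,0,-0.0015,-0.24],[-1,0,0,-0.0015,-0.36],[-1,0,0,-0.0015,-0.48]]]'
python3 -m jog '[[[-1,0,0,0,-0.12],[-1,0,0,0,-0.24],[-1,0,0,0,-0.36],[-1,0,0,0,-0.48],[-1,0,0,0,-0.6]]]'
python3 -m jog '[[[-1,0,0,0,-0.12],[-1,0,0,0,-0.24],[-1,0,0,0,-0.36],[-1,0,0,0,-0.49],[-1,0,0,0,-0.49]]]'
python3 -m jog '[[[-1,0,0,0,0],[-1,0,0,0.0005,0]]]'
```

```text
time: 21.23
tool_pos: [0.6445, -0.0435, 0.0638]
tool_rot: [3.141, 0.0, 0.567]
contact_force: [-1.5, 0.0, 1.8]
opening: 0.0381
grip_force: 25.0
time: 21.65
tool_pos: [0.6447, -0.0434, 0.0638]
tool_rot: [3.141, 0.0, 1.167]
contact_force: [-0.3, 0.1, 1.6]
opening: 0.0374
grip_force: 25.0
time: 22.07
tool_pos: [0.645, -0.0433, 0.0639]
tool_rot: [3.14, 0.001, 1.655]
contact_force: [-0.9, -0.0, 1.6]
opening: 0.0378
grip_force: 25.0
time: 22.23
tool_pos: [0.6449, -0.0432, 0.0638]
tool_rot: [3.14, 0.001, 1.647]
contact_force: [-2.9, -0.5, 8.2]
opening: 0.0382
grip_force: 25.0
```

```bash
python3 -m jog '[[[0.2,0,0,0,0],[0.2,0,0,0,0],[0.2,0,0,0,0],[0.2,0,0,-0.03,0],[0.2,0,0,-0.07,0]]]'
python3 -m jog '[[[0.2,0.01,-0.03,0,-0.12],[0.2,0.02,-0.06,0,-0.24],[0.2,0.03,-0.09,0,-0.36],[0.2,0.04,-0.11,0,-0.48],[0.2,0.04,-0.11,0,-0.6]]]'
python3 - <<'E'
from h import *
np.save("s4.npy",robot.read_camera("side"))
print(shift([.469,.0415,.1],.8-np.pi/2))
E
python3 chk.py s4.npy AB
```

```text
time: 22.65
tool_pos: [0.6419, -0.0425, 0.1295]
tool_rot: [-3.132, -0.002, 1.65]
contact_force: [0.8, -0.1, -0.6]
opening: 0.0549
grip_force: 0.0
time: 23.07
tool_pos: [0.5272, -0.0103, 0.1328]
tool_rot: [-3.139, -0.004, 2.257]
contact_force: [0.5, 0.4, 0.1]
opening: 0.0553
grip_force: 0.0
(array([ 0.0791, -0.013 ,  0.0333]), np.float64(-0.107))
A [0.224 0.437 0.197 2.722]
B [0.231 0.468 0.041 0.771]
```

```bash
python3 -m jog '[[[0.2,0.04,-0.006,0,-0.06],[0.2,0.079,-0.013,0,-0.107],[0.2,0.079,-0.013,0.03,-0.107],[0.2,0.079,-0.013,0.03,-0.107],[0.2,0.079,-0.013,0.03,-0.107]]]' 5
python3 - <<'E'
from h import *
print(shift([.469,.0415,.036],.8-np.pi/2))
E
```

```text
time: 23.53
tool_pos: [0.4719, 0.0413, 0.1027]
tool_rot: [-3.14, -0.001, 2.356]
contact_force: [0.3, 0.9, 0.6]
opening: 0.0551
grip_force: 0.0
(array([ 0.0022, -0.0018,  0.0667]), np.float64(-0.015))
```

```bash
python3 -m jog '[[[0.2,0.002,-0.0015,0.03,0],[0.2,0.002,-0.0015,0.066,0],[0.2,0.002,-0.0015,0.066,0],[0.2,0.002,-0.0015,0.066,0],[-1,0.002,-0.0015,0.066,0]]]' 5
python3 -m jog '[[[-1,0,0,0,0],[-1,0,0,0,0],[-1,0,0,0,0],[-1,0,0,0,0],[-1,0,0,0,0]]]' 5
python3 -m jog '[[[0.2,0,0,0,0],[0.2,0,0,0,0],[0.2,0,0,0,0],[0.2,0,0,-0.02,0],[0.2,0,0,-0.04,0]]]'
python3 -m jog '[[[0.2,0,0,0,0.12],[0.2,0,0,0,0.24],[0.2,0,0,0,0.36],[0.2,0,0,0,0.48],[0.2,0,0,0,0.6]]]' >/dev/null
python3 -m jog '[[[0.2,0,0,0,0.12],[0.2,0,0,0,0.24],[0.2,0,0,0,0.36],[0.2,0,0,0,0.48],[0.2,0,0,0,0.6]]]' >/dev/null
python3 -m jog '[[[0.2,0,0,0,0.12],[0.2,0,0,0,0.24],[0.2,0,0,0,0.371],[0.2,0,0,0,0.371]]]'
```

```text
time: 23.95
tool_pos: [0.4711, 0.0411, 0.0385]
tool_rot: [3.14, 0.002, 2.356]
contact_force: [0.5, 0.4, -0.4]
opening: 0.052
grip_force: 0.0
time: 24.37
tool_pos: [0.471, 0.0413, 0.0386]
tool_rot: [3.139, 0.003, 2.358]
contact_force: [1.3, -3.2, 7.2]
opening: 0.0405
grip_force: 4.8
time: 24.78
tool_pos: [0.4683, 0.0419, 0.0766]
tool_rot: [-3.139, -0.003, 2.358]
contact_force: [0.3, -0.7, -0.2]
opening: 0.0554
grip_force: 0.0
time: 25.95
tool_pos: [0.4692, 0.0418, 0.0769]
tool_rot: [-3.141, 0.0, 0.782]
contact_force: [-0.2, 0.3, -0.8]
opening: 0.0549
grip_force: 0.0
```

```bash
python3 -m jog '[[[0.2,0,0,0.02,0],[0.2,0,0,0.0395,0],[0.2,0,0,0.0395,0],[0.2,0,0,0.0395,0],[-1,0,0,0.0395,0]]]' 25
python3 -m jog '[[[-1,0,0,0,0],[-1,0,0,0,0],[-1,0,0,0,0],[-1,0,0,0,0],[-1,0,0,0,0]]]'
python3 -m jog '[[[-1,0,0,-0.03,0],[-1,0,0,-0.06,0],[-1,0,0,-0.09,0],[-1,0,0,-0.09,0],[-1,0,0,-0.09,0]]]'
python3 - <<'E'
from h import *
print(shift([.6386,.0368,.11],.08))
E
```

```text
time: 26.37
tool_pos: [0.4698, 0.0417, 0.0381]
tool_rot: [3.141, -0.0, 0.788]
contact_force: [0.6, -0.3, 0.8]
opening: 0.0521
grip_force: 0.0
time: 26.78
tool_pos: [0.4699, 0.0417, 0.0383]
tool_rot: [3.141, -0.001, 0.787]
contact_force: [-1.1, 0.4, 7.1]
opening: 0.0402
grip_force: 23.4
time: 27.2
tool_pos: [0.4703, 0.0416, 0.1289]
tool_rot: [3.139, -0.002, 0.787]
contact_force: [-0.7, -0.1, -1.6]
opening: 0.0399
grip_force: 23.4
(array([0.1154, 0.1225, 0.0195]), np.float64(0.707))
```

Opening 0.040 rather than 0.038 — check how it's held.

```bash
python3 -m jog '[[[-1,0,0,0,0],[-1,0,0,0,0],[-1,0,0,0,0]]]'; python3 - <<'E'
from fit import *
b=robot.read_camera("side");np.save("s5.npy",b);s=robot.observe();print(s["torque"],s["contact_force"],s["opening"])
u=proj("side",s["tool_pos"]).astype(int);print(u)
crop(b,u[0]-35,u[1]-35,70,70,8,"pics/B1.png")
E
```

```text
time: 27.45
tool_pos: [0.4686, 0.0417, 0.1263]
tool_rot: [-3.14, 0.002, 0.787]
contact_force: [-0.4, -0.6, -2.3]
opening: 0.0402
grip_force: 23.4
[-0.07100457  0.02653809  0.0403264 ] [ 0.06386417  0.26511093 -1.15838394] 0.04001842413679779
[243 205]
```

View pics/B1.png

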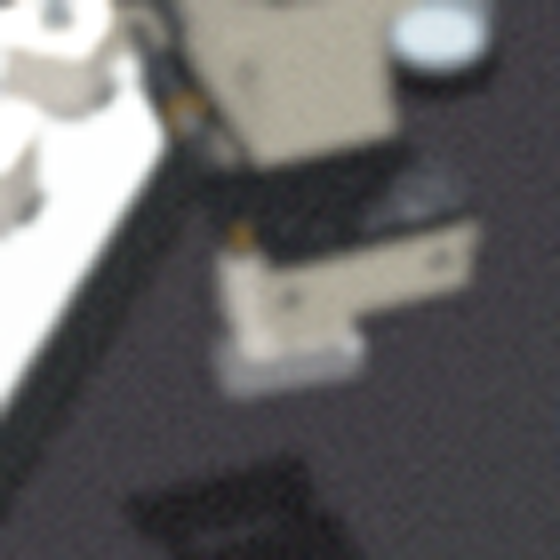

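```bash
python3 - <<'E'
from fit import *
b=np.load("s5.npy");tp=np.array([.469,.0416,.1275]);z=tp[2]+.001
u=[243,205]
tiles=[]
for yaw in(.687,.787,.887):
    im=cv2.resize(b[u[1]-25:u[1]+25,u[0]-15:u[0]+17,::-1],None,fx=8,fy=8,interpolation=cv2.INTER_CUBIC)
    Rz=R.from_euler('z',yaw).as_matrix()
    for P in PARTS[:2]:
        q=np.array([proj("side",v) for v in P@Rz.T+[tp[0],tp[1],z]]);q=((q-[u[0]-15,u[1]-25]+.5)*8).round().astype(np.int32)
        cv2.polylines(im,[cv2.convexHull(q)],True,(0,0,255),1)
    tiles.append(im)
cv2.imwrite("pics/B2.png",np.hstack(tiles))
# numeric: foot+socket silhouette cost restricted to foot rows
def cost(x,y,yaw): 
    return None
E
```

```text
(no output)
```

View pics/B2.png

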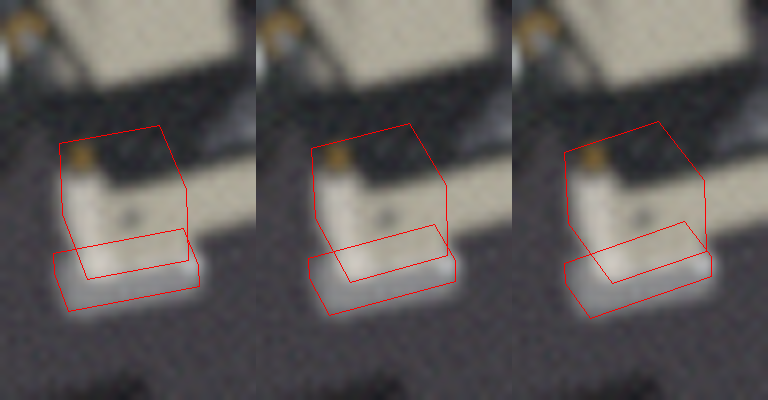

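The foot lies about 0.1 rad clockwise of the tool (left overlay, yaw 0.687, fits). Set it down, turn, regrip; opening 0.038 will confirm.

```bash
python3 -m jog '[[[-1,0,0,0.04,0],[-1,0,0,0.08,0],[-1,0,0,0.0895,0],[-1,0,0,0.0895,0],[0.2,0,0,0.0895,0]]]'
python3 -m jog '[[[0.2,0,0,0,0],[0.2,0,0,0,0],[0.2,0,0,0.002,0.108],[0.2,0,0,0.002,0.108],[-1,0,0,0.002,0.108]]]' 25
python3 -m jog '[[[-1,0,0,0,0],[-1,0,0,0,0],[-1,0,0,0,0],[-1,0,0,0,0],[-1,0,0,0,0]]]'
```

```text
time: 27.92
tool_pos: [0.4689, 0.0417, 0.0374]
tool_rot: [-3.14, 0.002, 0.787]
contact_force: [0.8, -0.7, 0.9]
opening: 0.0416
grip_force: 0.0
time: 28.33
tool_pos: [0.4697, 0.0417, 0.0366]
tool_rot: [3.141, -0.001, 0.681]
contact_force: [0.3, 0.2, -0.7]
opening: 0.0513
grip_force: 0.0
time: 28.75
tool_pos: [0.4696, 0.0417, 0.0363]
tool_rot: [3.141, -0.0, 0.679]
contact_force: [-0.5, 0.8, 3.3]
opening: 0.0384
grip_force: 24.2
```

```bash
python3 -m jog '[[[-1,0,0,-0.03,0],[-1,0,0,-0.06,0],[-1,0,0,-0.09,0],[-1,0,0,-0.09,0],[-1,0,0,-0.09,0]]]'
python3 - <<'E'
from h import *
print(shift([.638,.0368,.1],.08))
E
```

```text
time: 29.17
tool_pos: [0.4702, 0.0416, 0.1272]
tool_rot: [3.139, -0.002, 0.679]
contact_force: [0.3, -0.1, -0.9]
opening: 0.0386
grip_force: 24.2
(array([0.1275, 0.1091, 0.0277]), np.float64(0.599))
```

```bash
python3 -m jog '[[[-1,0.026,0.022,0,0.12],[-1,0.052,0.044,0,0.24],[-1,0.078,0.066,0,0.36],[-1,0.104,0.088,0,0.48],[-1,0.1275,0.109,0,0.599]]]' >/dev/null
python3 -m jog '[[[-1,0,0,0.01,0],[-1,0,0,0.024,0],[-1,0,0,0.024,0],[-1,0,0,0.024,0],[-1,0,0,0.024,0]]]'
python3 - <<'E'
from h import *
print(shift([.638,.0368,.083],.08))
E
```

```text
time: 30.0
tool_pos: [0.6365, 0.0369, 0.1015]
tool_rot: [-3.141, 0.001, 0.08]
contact_force: [0.3, 0.3, -1.3]
opening: 0.0385
grip_force: 24.3
(array([0.0015, 0.0003, 0.0185]), np.float64(0.0))
```

```bash
python3 -m jog '[[[-1,0.0015,0,0.008,0],[-1,0.0015,0,0.011,0],[-1,0.0015,0,0.015,0],[-1,0.0015,0,0.0185,0],[-1,0.0015,0,0.0185,0]]]'
python3 -m jog '[[[-1,0,0,0,0],[-1,0,0,0,0]]]'
```

```text
time: 30.42
tool_pos: [0.6385, 0.0375, 0.083]
tool_rot: [-3.141, 0.0, 0.08]
contact_force: [0.1, 2.0, -2.6]
opening: 0.0386
grip_force: 24.3
time: 30.58
tool_pos: [0.6384, 0.0374, 0.0834]
tool_rot: [-3.141, 0.0, 0.08]
contact_force: [0.1, 2.1, -2.5]
opening: 0.0389
grip_force: 24.3
```

```bash
python3 -m jog '[[[-1,0,-0.0008,0.004,0],[-1,0,-0.0008,0.009,0],[-1,0,-0.0008,0.014,0],[-1,0,-0.0008,0.0185,0],[-1,0,-0.0008,0.0185,0]]]'
python3 -m jog '[[[-1,0,0,0.0015,0],[-1,0,0,0.0015,0],[-1,0,0,0.0015,0]]]'
```

```text
time: 31.0
tool_pos: [0.6387, 0.0376, 0.0649]
tool_rot: [3.141, -0.0, 0.08]
contact_force: [-0.1, 0.1, -1.2]
opening: 0.0381
grip_force: 24.6
time: 31.25
tool_pos: [0.6388, 0.0376, 0.0648]
tool_rot: [3.141, -0.001, 0.08]
contact_force: [-3.4, 0.3, 8.3]
opening: 0.0379
grip_force: 24.6
```

Seated. Back off and turn.

```bash
python3 -m jog '[[[-1,0,0,-0.001,0],[-1,0,0,-0.001,-0.12],[-1,0,0,-0.001,-0.24],[-1,0,0,-0.001,-0.36],[-1,0,0,-0.001,-0.48]]]'
python3 -m jog '[[[-1,0,0,0,-0.12],[-1,0,0,0,-0.24],[-1,0,0,0,-0.36],[-1,0,0,0,-0.48],[-1,0,0,0,-0.6]]]'
python3 -m jog '[[[-1,0,0,0,-0.12],[-1,0,0,0,-0.24],[-1,0,0,0,-0.36],[-1,0,0,0,-0.49],[-1,0,0,0,-0.49]]]'
python3 -m jog '[[[-1,0,0,0,0],[-1,0,0,0,0]]]'
```

```text
time: 31.67
tool_pos: [0.6389, 0.0376, 0.0648]
tool_rot: [3.141, -0.001, 0.566]
contact_force: [-1.5, -0.2, 3.2]
opening: 0.0383
grip_force: 24.5
time: 32.08
tool_pos: [0.639, 0.0376, 0.0648]
tool_rot: [3.14, -0.0, 1.166]
contact_force: [0.2, 0.0, 2.2]
opening: 0.0381
grip_force: 24.5
time: 32.5
tool_pos: [0.6389, 0.0376, 0.0648]
tool_rot: [3.141, 0.0, 1.654]
contact_force: [-0.5, 1.0, 4.0]
opening: 0.0384
grip_force: 24.6
time: 32.67
tool_pos: [0.6389, 0.0376, 0.0648]
tool_rot: [3.141, 0.0, 1.646]
contact_force: [-0.2, -0.6, 4.2]
opening: 0.038
grip_force: 24.6
```

```bash
python3 -m jog '[[[0.2,0,0,0,0],[0.2,0,0,0,0],[0.2,0,0,0,0],[0.2,0,0,-0.03,0],[0.2,0,0,-0.07,0]]]'
python3 -m jog '[[[0.2,0.03,-0.03,0,0.12],[0.2,0.06,-0.06,0,0.24],[0.2,0.09,-0.09,0,0.36],[0.2,0.12,-0.12,0,0.48],[0.2,0.14,-0.15,0,0.6]]]'
python3 - <<'E'
from fit import *
np.save("s6.npy",robot.read_camera("side"))
f=fit(dict(side=np.load("s6.npy")),["side"],.44,.1965,.038,[2.36,2.7]);print(f)
print(shift([.44,.1965,.1],2.36-np.pi/2))
E
```

```text
time: 33.08
tool_pos: [0.6358, 0.0379, 0.1309]
tool_rot: [-3.132, -0.001, 1.649]
contact_force: [0.8, 0.1, 0.2]
opening: 0.0551
grip_force: 0.0
time: 33.5
tool_pos: [0.4763, 0.167, 0.1344]
tool_rot: [-3.141, -0.0, 1.043]
contact_force: [-0.9, 0.5, 0.9]
opening: 0.0552
grip_force: 0.0
[(np.float64(0.236), np.float64(0.438), np.float64(0.1955), np.float64(2.687)), (np.float64(0.237), np.float64(0.4381), np.float64(0.1951), np.float64(2.717))]
(array([ 0.0087, -0.0386,  0.0339]), np.float64(0.246))
```

```bash
python3 -m jog '[[[0.2,0.0087,-0.0386,0,0.12],[0.2,0.0087,-0.0386,0.02,0.22],[0.2,0.0087,-0.0386,0.032,0.22],[0.2,0.0087,-0.0386,0.032,0.22],[0.2,0.0087,-0.0386,0.032,0.22]]]' 5
python3 - <<'E'
from h import *
print(shift([.439,.1965,.036],2.39-np.pi/2))
E
```

```text
time: 33.97
tool_pos: [0.4486, 0.1921, 0.1022]
tool_rot: [-3.141, 0.001, 0.831]
contact_force: [0.5, 0.3, -0.6]
opening: 0.0551
grip_force: 0.0
(array([-0.0032, -0.01  ,  0.0662]), np.float64(0.011))
```

```bash
python3 -m jog '[[[0.2,-0.003,-0.009,0,0],[0.2,-0.003,-0.009,0,0],[0.2,-0.003,-0.009,0,0]]]' 5
python3 - <<'E'
from h import *
print(shift([.439,.1965,.036],2.39-np.pi/2))
E
```

```text
time: 34.22
tool_pos: [0.4401, 0.1962, 0.1031]
tool_rot: [3.141, -0.001, 0.83]
contact_force: [0.5, 0.7, -0.0]
opening: 0.0549
grip_force: 0.0
(array([-0.0006, -0.001 ,  0.0671]), np.float64(0.011))
```

```bash
python3 -m jog '[[[0.2,0,0,0.03,0],[0.2,0,0,0.0665,0],[0.2,0,0,0.0665,0],[0.2,0,0,0.0665,0],[-1,0,0,0.0665,0]]]' 5
python3 -m jog '[[[-1,0,0,0,0],[-1,0,0,0,0],[-1,0,0,0,0],[-1,0,0,0,0],[-1,0,0,0,0]]]' 5
python3 -m jog '[[[0.2,0,0,0,0],[0.2,0,0,0,0],[0.2,0,0,0,0],[0.2,0,0,-0.02,0],[0.2,0,0,-0.04,0]]]'
```

```text
time: 34.63
tool_pos: [0.4411, 0.1963, 0.0374]
tool_rot: [3.141, -0.001, 0.83]
contact_force: [0.5, -0.2, 0.8]
opening: 0.052
grip_force: 0.0
time: 35.05
tool_pos: [0.4411, 0.1965, 0.0378]
tool_rot: [3.14, -0.003, 0.83]
contact_force: [-0.5, -0.2, 7.7]
opening: 0.0382
grip_force: 5.0
time: 35.47
tool_pos: [0.4392, 0.1958, 0.0757]
tool_rot: [-3.14, 0.003, 0.83]
contact_force: [0.1, 1.0, 0.2]
opening: 0.055
grip_force: 0.0
```

```bash
python3 -m jog '[[[0.2,0,0,0,-0.12],[0.2,0,0,0,-0.24],[0.2,0,0,0,-0.36],[0.2,0,0,0,-0.48],[0.2,0,0,0,-0.6]]]' >/dev/null
python3 -m jog '[[[0.2,0,0,0,-0.12],[0.2,0,0,0,-0.24],[0.2,0,0,0,-0.36],[0.2,0,0,0,-0.48],[0.2,0,0,0,-0.6]]]' >/dev/null
python3 -m jog '[[[0.2,0,0,0,-0.12],[0.2,0,0,0,-0.24],[0.2,0,0,0,-0.371],[0.2,0,0,0,-0.371]]]'
python3 -m jog '[[[0.2,0,0,0.02,0],[0.2,0,0,0.0395,0],[0.2,0,0,0.0395,0],[0.2,0,0,0.0395,0],[-1,0,0,0.0395,0]]]' 25
python3 -m jog '[[[-1,0,0,0,0],[-1,0,0,0,0],[-1,0,0,0,0],[-1,0,0,0,0],[-1,0,0,0,0]]]'
python3 -m jog '[[[-1,0,0,-0.03,0],[-1,0,0,-0.06,0],[-1,0,0,-0.09,0],[-1,0,0,-0.09,0],[-1,0,0,-0.09,0]]]'
python3 - <<'E'
from h import *
print(shift([.632,.1168,.1],.08))
E
```

```text
time: 36.63
tool_pos: [0.4401, 0.1961, 0.076]
tool_rot: [-3.141, 0.0, 2.405]
contact_force: [-0.4, 0.1, 0.4]
opening: 0.0553
grip_force: 0.0
time: 37.05
tool_pos: [0.4406, 0.1963, 0.0372]
tool_rot: [3.141, 0.0, 2.399]
contact_force: [-1.1, -0.4, 0.0]
opening: 0.0519
grip_force: 0.0
time: 37.47
tool_pos: [0.4406, 0.1963, 0.0373]
tool_rot: [3.14, 0.001, 2.401]
contact_force: [-0.1, -1.6, 5.8]
opening: 0.0388
grip_force: 24.8
time: 37.88
tool_pos: [0.441, 0.1964, 0.1279]
tool_rot: [3.138, 0.002, 2.401]
contact_force: [-0.2, 0.1, -1.8]
opening: 0.0383
grip_force: 24.7
(array([-0.1946,  0.0701,  0.0286]), np.float64(-0.821))
```

```bash
python3 -m jog '[[[-1,-0.035,0.0127,0,-0.12],[-1,-0.07,0.0254,0,-0.24],[-1,-0.105,0.038,0,-0.36],[-1,-0.14,0.0507,0,-0.48],[-1,-0.175,0.0634,0,-0.6]]]' >/dev/null
python3 -m jog '[[[-1,0,0,0,-0.11],[-1,0,0,0,-0.22],[-1,0,0,0.02,-0.22],[-1,0,0,0.02,-0.22],[-1,0,0,0.02,-0.22]]]'
python3 - <<'E'
from h import *
print(shift([.632,.1168,.0845],.08))
E
```

```text
time: 38.72
tool_pos: [0.6103, 0.1247, 0.1039]
tool_rot: [-3.142, -0.006, -3.063]
contact_force: [-0.3, -0.8, -0.5]
opening: 0.0383
grip_force: 24.7
(array([-0.0211, -0.0096,  0.0193]), np.float64(-0.002))
```

```bash
python3 -m jog '[[[-1,-0.0205,-0.0096,0,0],[-1,-0.0205,-0.0096,0,0],[-1,-0.0205,-0.0096,0.003,0],[-1,-0.0205,-0.0096,0.003,0]]]'
python3 - <<'E'
from h import *
print(shift([.632,.1168,.0845],.08))
E
```

```text
time: 39.05
tool_pos: [0.6325, 0.117, 0.103]
tool_rot: [3.142, -0.002, -3.063]
contact_force: [-0.0, 0.1, -1.9]
opening: 0.0385
grip_force: 24.7
(array([ 0.0005, -0.0002,  0.0185]), np.float64(-0.001))
```

```bash
python3 -m jog '[[[-1,0.0005,0,0.008,0],[-1,0.0005,0,0.011,0],[-1,0.0005,0,0.015,0],[-1,0.0005,0,0.019,0],[-1,0.0005,0,0.019,0]]]'
python3 -m jog '[[[-1,0,0,0,0],[-1,0,0,0,0]]]'
```

```text
time: 39.47
tool_pos: [0.6326, 0.1169, 0.0864]
tool_rot: [-3.141, 0.001, -3.062]
contact_force: [-5.6, -0.4, 12.1]
opening: 0.0383
grip_force: 25.0
time: 39.63
tool_pos: [0.6326, 0.1169, 0.0864]
tool_rot: [-3.141, 0.001, -3.062]
contact_force: [-4.5, -1.5, 11.4]
opening: 0.0381
grip_force: 24.9
```

```bash
python3 -m jog '[[[-1,0,0.0012,-0.004,0],[-1,0,0.0012,-0.004,0],[-1,0,0.0012,-0.001,0],[-1,0,0.0012,-0.001,0]]]'
python3 -m jog '[[[-1,0.0015,0,-0.004,0],[-1,0.0015,0,-0.004,0],[-1,0.0015,0,0,0],[-1,0.0015,0,0,0]]]'
```

```text
time: 39.97
tool_pos: [0.6322, 0.1181, 0.0845]
tool_rot: [-3.142, -0.001, -3.062]
contact_force: [-0.4, -0.3, -1.8]
opening: 0.0383
grip_force: 24.8
time: 40.3
tool_pos: [0.6308, 0.1179, 0.0848]
tool_rot: [-3.142, -0.001, -3.062]
contact_force: [-0.3, -0.5, -1.7]
opening: 0.0384
grip_force: 24.8
```

```bash
python3 -m jog '[[[-1,-0.0008,0,0.005,0],[-1,-0.0008,0,0.010,0],[-1,-0.0008,0,0.015,0],[-1,-0.0008,0,0.0195,0],[-1,-0.0008,0,0.0195,0]]]'
python3 -m jog '[[[-1,0,0,0.0015,0],[-1,0,0,0.0015,0],[-1,0,0,0.0015,0]]]'
```

```text
time: 40.72
tool_pos: [0.6318, 0.1178, 0.0655]
tool_rot: [-3.141, -0.001, -3.063]
contact_force: [0.5, -0.3, -0.2]
opening: 0.0376
grip_force: 25.0
time: 40.97
tool_pos: [0.632, 0.1179, 0.0652]
tool_rot: [-3.141, 0.0, -3.062]
contact_force: [-1.9, -1.1, 5.3]
opening: 0.0381
grip_force: 25.0
```

```bash
python3 -m jog '[[[-1,0,0,-0.0005,0],[-1,0,0,-0.0005,0.12],[-1,0,0,-0.0005,0.24],[-1,0,0,-0.0005,0.36],[-1,0,0,-0.0005,0.48]]]'
python3 -m jog '[[[-1,0,0,0,0.12],[-1,0,0,0,0.24],[-1,0,0,0,0.36],[-1,0,0,0,0.48],[-1,0,0,0,0.6]]]'
python3 -m jog '[[[-1,0,0,0,0.12],[-1,0,0,0,0.24],[-1,0,0,0,0.36],[-1,0,0,0,0.49],[-1,0,0,0,0.49]]]'
python3 -m jog '[[[-1,0,0,0,0],[-1,0,0,0,0]]]'
python3 -m jog '[[[0.2,0,0,0,0],[0.2,0,0,0,0],[0.2,0,0,0,0],[0.2,0,0,-0.03,0],[0.2,0,0,-0.07,0]]]'
python3 - <<'E'
from h import *
print(shift([.51,.368,.15]))
E
```

```text
time: 41.38
tool_pos: [0.6324, 0.1181, 0.0652]
tool_rot: [3.141, 0.001, 2.735]
contact_force: [0.5, -0.4, 2.2]
opening: 0.0379
grip_force: 25.0
time: 41.8
tool_pos: [0.6324, 0.1181, 0.0652]
tool_rot: [3.141, 0.001, 2.135]
contact_force: [-1.0, -0.6, 1.6]
opening: 0.0379
grip_force: 25.0
time: 42.22
tool_pos: [0.6323, 0.118, 0.0652]
tool_rot: [3.141, 0.0, 1.646]
contact_force: [1.0, -0.3, 2.0]
opening: 0.038
grip_force: 25.0
time: 42.38
tool_pos: [0.6323, 0.1181, 0.0652]
tool_rot: [3.141, 0.0, 1.654]
contact_force: [0.2, 1.0, 1.9]
opening: 0.0379
grip_force: 25.0
time: 42.8
tool_pos: [0.6293, 0.1178, 0.1315]
tool_rot: [-3.132, -0.0, 1.652]
contact_force: [-0.1, 0.0, 0.6]
opening: 0.0548
grip_force: 0.0
(array([ 0.259 , -0.0989, -0.0175]), None)
```

```bash
python3 -m jog '[[[-1,0.037,-0.014,-0.018,0],[-1,0.074,-0.028,-0.018,0],[-1,0.111,-0.042,-0.018,0],[-1,0.148,-0.056,-0.018,0],[-1,0.185,-0.07,-0.018,0]]]' 10
python3 -m jog '[[[-1,0.037,-0.014,0,0],[-1,0.074,-0.028,0,0],[-1,0.074,-0.028,0.03,0],[-1,0.074,-0.028,0.05,0],[-1,0.074,-0.028,0.05,0]]]'
python3 - <<'E'
from h import *
a,b=robot.read_camera("top"),robot.read_camera("side")
A=cv2.resize(a[95:165,180:315,::-1],None,fx=5.9,fy=4.2,interpolation=cv2.INTER_CUBIC)
A=cv2.resize(a[95:165,180:315,::-1],None,fx=5.5,fy=5.5,interpolation=cv2.INTER_CUBIC)
B=cv2.resize(b[160:240,130:330,::-1],None,fx=2.6,fy=2.6,interpolation=cv2.INTER_CUBIC)
c=np.zeros((A.shape[0]+B.shape[0],A.shape[1],3),np.uint8);c[:A.shape[0]]=A;c[A.shape[0]:,:B.shape[1]]=B
cv2.imwrite("pics/L.png",c);print(c.shape)
print(shift([.5103,.3676,.08]))
# key positions from each camera of side0 for check
for k in[(.5657,.3634,.05),(.5103,.3676,.05),(.4562,.3727,.05)]: print(proj("side",k).round(1))
E
```

```text
time: 43.22
tool_pos: [0.5463, 0.2982, 0.1532]
tool_rot: [3.142, 0.0, 1.651]
contact_force: [1.1, -0.5, -0.6]
opening: 0.0262
grip_force: 0.0
time: 43.63
tool_pos: [0.5105, 0.3679, 0.0985]
tool_rot: [-3.134, 0.004, 1.653]
contact_force: [-0.9, -1.2, -0.6]
opening: 0.0005
grip_force: 0.0
(593, 742, 3)
(array([-0.0003, -0.003 ,  0.0227]), None)
[158.  292.3]
[175.5 300.3]
[193.  308.7]
```

View pics/L.png

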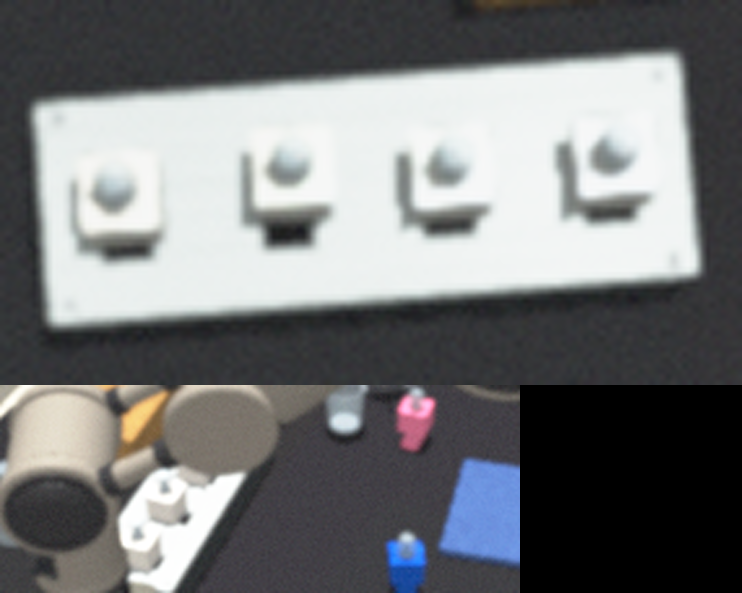

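Last picture: all four lamps upright and turned; but bay 2's lamp (290,173) is off the line of the others by ~5 mm. Measure numerically with bulb template matching.

```bash
cat > bulbs.py <<'E'
from h import *
def bulbs():
    a=np.mean([robot.read_camera("top").astype(np.float32).mean(2) for _ in range(3)],0)
    g=cv2.resize(a,None,fx=6,fy=6,interpolation=cv2.INTER_CUBIC);out=[]
    B=[[.6323,.1181],[.6386,.0374],[.6449,-.0432],[.6504,-.1227]]
    c=[((proj("top",[*b,.1])+.5)*6).astype(int) for b in B];r=40
    for ref in(0,2,3):
        T=g[c[ref][1]-r:c[ref][1]+r,c[ref][0]-r:c[ref][0]+r];row=[]
        for k in range(4):
            S=g[c[k][1]-r-30:c[k][1]+r+30,c[k][0]-r-30:c[k][0]+r+30]
            m=cv2.matchTemplate(S,T,cv2.TM_CCOEFF_NORMED);_,v,_,l=cv2.minMaxLoc(m)
            d=px("top",(c[k]+np.array(l)-30)/6.,.1)-px("top",c[k]/6.,.1)
            row.append((*(d[:2]*1000).round(1),round(v,2)))
        out.append(row)
    return out
if __name__=="__main__":
    for r in bulbs(): print(r)
E
python3 bulbs.py
```

```text
[(np.float64(0.0), np.float64(0.0), 1.0), (np.float64(6.2), np.float64(-2.2), 0.98), (np.float64(0.0), np.float64(2.6), 0.96), (np.float64(0.0), np.float64(4.4), 0.95)]
[(np.float64(-0.0), np.float64(-3.0), 0.96), (np.float64(6.2), np.float64(-4.8), 0.98), (np.float64(0.0), np.float64(0.0), 1.0), (np.float64(0.0), np.float64(1.3), 0.99)]
[(np.float64(-0.0), np.float64(-4.3), 0.95), (np.float64(6.2), np.float64(-6.5), 0.98), (np.float64(-0.0), np.float64(-1.3), 0.99), (np.float64(0.0), np.float64(0.0), 1.0)]
```

```bash
python3 -m jog '[[[-1,0,0,-0.03,0],[-1,0,0,-0.06,0],[0.2,-0.035,0.014,-0.06,0],[0.2,-0.07,0.028,-0.06,0],[0.2,-0.105,0.042,-0.06,0]]]' 10 >/dev/null
python3 -m jog '[[[0.2,-0.035,0.014,0,0],[0.2,-0.07,0.028,0,0],[0.2,-0.105,0.042,0,0],[0.2,-0.14,0.056,0,0],[0.2,-0.175,0.07,0,0]]]' >/dev/null
python3 -m jog '[[[0.2,-0.03,0.012,0,0],[0.2,-0.06,0.024,0,0],[0.2,-0.06,0.024,0,0],[0.2,-0.06,0.024,0,0]]]'
python3 - <<'E'
from h import *
print(shift([.6448,.034,.0665],.0807+np.pi/2))
E
```

```text
time: 45.05
tool_pos: [0.6772, 0.0378, 0.1641]
tool_rot: [3.14, 0.0, 1.647]
contact_force: [0.2, 0.3, 0.2]
opening: 0.055
grip_force: 0.0
(array([-0.0013, -0.0328,  0.0975]), np.float64(-0.005))
```

```bash
python3 -m jog '[[[0.2,-0.0013,-0.0328,0,0],[0.2,-0.0013,-0.0328,0,0],[0.2,-0.0013,-0.0328,0.02,0],[0.2,-0.0013,-0.0328,0.03,0],[0.2,-0.0013,-0.0328,0.03,0]]]' 10
python3 - <<'E'
from h import *
print(shift([.6448,.034,.0665],.0807+np.pi/2))
E
```

```text
time: 45.47
tool_pos: [0.6421, 0.0374, 0.1313]
tool_rot: [-3.138, -0.001, 1.652]
contact_force: [-1.0, -0.3, 0.4]
opening: 0.055
grip_force: 0.0
(array([-0.0037,  0.0026,  0.0648]), np.float64(0.0))
```

```bash
python3 -m jog '[[[0.2,-0.0035,0.001,0.02,0],[0.2,-0.0035,0.001,0.045,0],[0.2,-0.0035,0.001,0.064,0],[0.2,-0.0035,0.001,0.064,0],[0.2,-0.0035,0.001,0.064,0]]]' 10
python3 -m jog '[[[-1,0,0,0,0],[-1,0,0,0,0],[-1,0,0,0,0],[-1,0,0,0,0],[-1,0,0,0,0]]]' 12
python3 - <<'E'
from h import *
print(shift([.6387,.0374,.0665],.0807+np.pi/2))
E
```

```text
time: 45.88
tool_pos: [0.6448, 0.0334, 0.069]
tool_rot: [-3.14, -0.0, 1.651]
contact_force: [-0.3, 0.2, 0.4]
opening: 0.0551
grip_force: 0.0
time: 46.3
tool_pos: [0.6457, 0.0331, 0.0707]
tool_rot: [3.139, 0.0, 1.651]
contact_force: [-1.3, 0.6, 6.0]
opening: 0.0384
grip_force: 11.9
(array([ 0.0049, -0.0067,  0.0042]), np.float64(-0.001))
```

```bash
python3 -m jog '[[[-1,0.0015,-0.002,0,0],[-1,0.003,-0.004,0,0],[-1,0.0045,-0.006,0,0],[-1,0.0045,-0.006,0,0],[-1,0.0045,-0.006,0,0]]]'
python3 -m jog '[[[-0.3,0,0,0,0],[-0.1,0,0,0,0],[0.05,0,0,0,0],[0.1,0,0,0,0],[0.1,0,0,0,0]]]'
```

```text
time: 46.72
tool_pos: [0.6402, 0.0366, 0.0707]
tool_rot: [3.137, 0.001, 1.651]
contact_force: [2.1, -2.1, 6.6]
opening: 0.0381
grip_force: 11.8
time: 47.13
tool_pos: [0.638, 0.0371, 0.0684]
tool_rot: [-3.14, -0.0, 1.651]
contact_force: [-0.7, -0.2, -0.1]
opening: 0.0499
grip_force: 0.0
```

```bash
python3 -m jog '[[[0.1,0,0,-0.03,0],[0.1,0,0,-0.06,0],[0.1,0,0,-0.09,0],[0.1,0,0,-0.09,0]]]' 10
python3 -m jog '[[[0.1,0.036,-0.01,0,0],[0.1,0.072,-0.02,0,0],[-1,0.108,-0.03,0,0],[-1,0.144,-0.04,0,0],[-1,0.18,-0.05,0,0]]]' >/dev/null
python3 -m jog '[[[-1,0.036,-0.01,0,0],[-1,0.072,-0.02,0,0],[-1,0.108,-0.03,0,0],[-1,0.144,-0.045,0,0],[-1,0.159,-0.051,0.02,0]]]'
python3 -m jog '[[[-1,0,0,0.03,0],[-1,0,0,0.05,0],[-1,0,0,0.05,0]]]'
python3 bulbs.py
python3 - <<'E'
from h import *
print(shift([.5103,.3676,.058]))
E
```

```text
time: 47.47
tool_pos: [0.6414, 0.037, 0.1655]
tool_rot: [3.131, 0.001, 1.651]
contact_force: [1.3, 0.4, 1.0]
opening: 0.0507
grip_force: 0.0
time: 48.3
tool_pos: [0.5099, 0.372, 0.1419]
tool_rot: [3.137, -0.004, 1.654]
contact_force: [0.4, -0.3, 0.1]
opening: 0.0023
grip_force: 0.0
time: 48.55
tool_pos: [0.5075, 0.3658, 0.0837]
tool_rot: [-3.133, 0.004, 1.652]
contact_force: [-0.8, -1.3, -0.9]
opening: 0.0001
grip_force: 0.0
[(np.float64(0.0), np.float64(0.0), 1.0), (np.float64(1.8), np.float64(2.2), 0.98), (np.float64(0.0), np.float64(2.6), 0.95), (np.float64(0.0), np.float64(4.4), 0.94)]
[(np.float64(-0.0), np.float64(-3.0), 0.96), (np.float64(1.3), np.float64(-0.9), 0.97), (np.float64(0.0), np.float64(0.0), 1.0), (np.float64(0.0), np.float64(1.3), 0.99)]
[(np.float64(-0.0), np.float64(-4.3), 0.95), (np.float64(1.3), np.float64(-2.6), 0.97), (np.float64(-0.0), np.float64(-1.3), 0.99), (np.float64(0.0), np.float64(0.0), 1.0)]
(array([ 0.0008, -0.0011,  0.0317]), None)
```

Bay 2 now centred (~1.5 mm). Press round.

```bash
python3 -m jog '[[[-1,0,0,0.02,0],[-1,0,0,0.02,0],[-1,0,0,0.02,0]]]'
python3 - <<'E'
from h import *
print(shift([.5103,.3676,.058]))
E
```

```text
time: 48.95
tool_pos: [0.5112, 0.3665, 0.0698]
tool_rot: [3.142, 0.0, 1.65]
contact_force: [-0.3, 0.1, -0.3]
opening: 0.0004
grip_force: 0.0
(array([ 0.0011, -0.0008,  0.0118]), None)
```

```bash
python3 -m jog '[[[-1,0.001,-0.001,0.012,0],[-1,0.001,-0.001,0.016,0],[-1,0.001,-0.001,0.0195,0],[-1,0.001,-0.001,0.0195,0],[-1,0.001,-0.001,0.0195,0]]]'
python3 -m jog '[[[-1,0,0,0.001,0],[-1,0,0,0.001,0]]]'
```

```text
time: 49.37
tool_pos: [0.5105, 0.3681, 0.052]
tool_rot: [3.139, -0.001, 1.651]
contact_force: [-2.1, -1.9, 13.8]
opening: 0.0
grip_force: 7.0
time: 49.53
tool_pos: [0.5105, 0.3681, 0.0518]
tool_rot: [3.139, -0.001, 1.651]
contact_force: [-4.8, -2.6, 17.9]
opening: 0.0004
grip_force: 9.2
```

```bash
python3 -m jog '[[[-1,0,0,-0.02,0],[-1,0,0,-0.03,0],[-1,-0.004,0.028,-0.03,0],[-1,-0.0086,0.055,-0.03,0],[-1,-0.0086,0.055,-0.03,0]]]'
python3 -m jog '[[[-1,0,0,0.012,0],[-1,0,0,0.012,0],[-1,0,0,0.012,0]]]'
python3 - <<'E'
from h import *
print(shift([.5657,.3634,.058]))
E
```

```text
time: 49.95
tool_pos: [0.5698, 0.3627, 0.0791]
tool_rot: [3.137, -0.001, 1.649]
contact_force: [-1.0, -0.8, 0.9]
opening: 0.0006
grip_force: 0.0
time: 50.2
tool_pos: [0.5634, 0.3632, 0.0647]
tool_rot: [-3.138, 0.001, 1.651]
contact_force: [0.5, -0.1, -0.5]
opening: 0.0005
grip_force: 0.0
(array([0.    , 0.0023, 0.0067]), None)
```

```bash
python3 -m jog '[[[-1,0,0.001,0.007,0],[-1,0,0.001,0.01,0],[-1,0,0.001,0.0145,0],[-1,0,0.001,0.0145,0],[-1,0,0.001,0.0145,0]]]'
python3 -m jog '[[[-1,0,0,0.001,0],[-1,0,0,0.001,0]]]'
```

```text
time: 50.62
tool_pos: [0.5659, 0.364, 0.0525]
tool_rot: [-3.141, -0.0, 1.651]
contact_force: [-1.9, -0.3, 4.5]
opening: 0.0004
grip_force: 2.3
time: 50.78
tool_pos: [0.5659, 0.364, 0.0522]
tool_rot: [3.141, -0.0, 1.651]
contact_force: [-3.6, -1.0, 7.6]
opening: 0.0005
grip_force: 3.9
```

```bash
python3 -m jog '[[[-1,0,0,-0.02,0],[-1,0,0,-0.035,0],[-1,0.006,-0.036,-0.035,0],[-1,0.012,-0.072,-0.035,0],[-1,0.0175,-0.1087,-0.035,0]]]'
python3 -m jog '[[[-1,0,0,0,0],[-1,0,0,0.017,0],[-1,0,0,0.017,0],[-1,0,0,0.017,0]]]'
python3 - <<'E'
from h import *
print(shift([.4562,.3727,.058]))
E
```

```text
time: 51.2
tool_pos: [0.4554, 0.3722, 0.0859]
tool_rot: [3.141, -0.0, 1.65]
contact_force: [-0.4, -0.1, 0.3]
opening: 0.0007
grip_force: 0.0
time: 51.53
tool_pos: [0.4561, 0.3722, 0.0684]
tool_rot: [-3.14, 0.001, 1.651]
contact_force: [0.4, -0.8, 0.2]
opening: 0.0008
grip_force: 0.0
(array([0.0005, 0.0001, 0.0104]), None)
```

```bash
python3 -m jog '[[[-1,0,0,0.01,0],[-1,0,0,0.014,0],[-1,0,0,0.0185,0],[-1,0,0,0.0185,0],[-1,0,0,0.0185,0]]]'
python3 -m jog '[[[-1,0,0,0.001,0],[-1,0,0,0.001,0]]]'
python3 -m jog '[[[-1,0,0,-0.03,0],[-1,0,0,-0.06,0],[-1,0,0,-0.09,0],[-1,0,0,-0.09,0],[-1,0,0,-0.09,0]]]'
python3 bulbs.py
```

```text
time: 51.95
tool_pos: [0.4573, 0.3725, 0.052]
tool_rot: [3.14, -0.001, 1.65]
contact_force: [-2.9, -2.3, 11.7]
opening: 0.0005
grip_force: 6.3
time: 52.12
tool_pos: [0.4574, 0.3726, 0.0519]
tool_rot: [3.14, -0.001, 1.651]
contact_force: [-3.6, -2.8, 18.2]
opening: 0.0003
grip_force: 8.9
time: 52.53
tool_pos: [0.4575, 0.3728, 0.1411]
tool_rot: [3.138, -0.002, 1.651]
contact_force: [0.1, -0.6, -0.7]
opening: 0.0006
grip_force: 0.0
[(np.float64(0.0), np.float64(0.0), 1.0), (np.float64(1.8), np.float64(2.2), 0.98), (np.float64(0.0), np.float64(2.6), 0.96), (np.float64(0.0), np.float64(4.4), 0.95)]
[(np.float64(-0.0), np.float64(-3.0), 0.96), (np.float64(1.3), np.float64(-0.9), 0.97), (np.float64(0.0), np.float64(0.0), 1.0), (np.float64(0.0), np.float64(1.3), 0.99)]
[(np.float64(-0.0), np.float64(-4.3), 0.95), (np.float64(1.3), np.float64(-2.6), 0.97), (np.float64(-0.0), np.float64(-1.3), 0.99), (np.float64(0.0), np.float64(0.0), 1.0)]
```

```bash
python3 -c "
from cell import robot
print(robot.hand_in())"
```

```text
the job is handed in; nothing more can be done
None
```

The job is handed in at about 53 s of robot time. I dusted the deck first, turned all four lamps to lock in their bays, and pressed the round, square and bar keys in that order. The lamp in bay 2 had slid about 7 mm, so I re-centred it to about 1.5 mm before the keys. The judge returned no verdict, and I did not re-measure the beaker and vial at the end.

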